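Lock out the disc sander, then gauge the disc gap

TASK

Make the disc sander safe and gauge its table gap: push the yellow key fully into the key barrel on the switch box and turn it clockwise to its stop, and leave it there. Then slide the red-handled taper gauge, upright and flat back towards the disc, down into the gap between the sanding disc and the brass strip at the edge of the sander's table until it drags snugly on both, the strip just giving way but well short of its stop, and finish while still holding the gauge still at that depth. Leave everything else on the bench alone.

Things in the scene. Friction and masses are not known exactly. Their poses are not given: they have to be found in the camera images.
- key_bow (a point): centre of the yellow grip of the lockout key, which stands upright in a low wooden block (54 x 50 x 40 mm high). Key z up: grip 32 (x) x 10 (y) x 46 mm high, its lower end 23 mm below this point; under it a steel flange 22 x 16 x 3 mm, then a flat shank 12.5 (x) x 6.5 (y) mm and 28 mm long, its lowest 6 mm tapering to about 9 x 3 mm. The flange rests on the block. 50 g
- key_tip (a point): lower end of the key's shank, on its axis, 54 mm below the centre of the grip; same axes as the key. When fully in, it is 28 mm below the slot's mouth
- slot (a point): mouth of the slot in the top of the round brass key barrel (48 mm across, 34 mm high) on the black switch box over the sander's motor. Slot 15 (x) x 9 (y) mm, 30 mm deep, straight down; these axes turn with the barrel, z up. Either way round of the key fits. A small red mark lies on the +x side of the rim
- lock (a joint): angle of the key barrel: 0 at the start, grows clockwise seen from above, stop at 1.2 rad; light friction (0.05 N m), stays where left. The key has about 0.25 rad of play in the slot
- gauge_handle (a point): centre of the red handle of the taper gauge, a steel wedge blade with its tip down, hanging in a wooden stand (75 x 62 x 132 mm high, slot open to the top) with the handle's lower end resting on the stand. Gauge axes: z up along the blade, +x from the flat back to the sloping face, y across the blade's width. Handle 26 (x) x 22 (y) x 60 mm high; 120 g
- gauge_tip (a point): lower end of the gauge's blade, in the plane of its flat back, mid width; 155 mm below the handle's centre and 6 mm to its -x side. Same axes. Blade 16 mm wide (y), 125 mm long below the handle; thickness in x from 2.5 mm at the tip growing evenly by 1 mm per 8 mm of length to 12.5 mm at 80 mm, then constant; the back (x = 0) is flat and upright
- gauge: the taper gauge as a whole; origin level with the tip, straight below the handle's centre; same axes
- disc: the sander's round brown sanding disc, 125 mm across, upright, it does not turn; its flat face looks along its -y, axis level, its centre 98 mm above the bench and its top 161 mm above the bench (the guard behind it 164 mm). Origin on the bench straight below the middle of the face, z up
- disc_face (a point): point in the disc's face (y = 0) at mid width, level with the top of the sander's table, 115 mm above the bench; axes of the disc: -y points away from the disc, over the gap to the strip and table, x runs along the gap
- strip_face (a point): top of the edge of the brass strip which faces the disc, at mid length, 115 mm above the bench; same axes as the disc. The strip is 110 mm long (x), its face upright and 20 mm high with a 4 mm bevel at the top. The gap between it and the disc is 6 to 8 mm (differs each time), open below for at least 90 mm
- strip (a joint): how far the brass strip is pushed back from the disc (m): 0 free, stop at 0.004; a spring of 4 N per mm brings it back
- workpiece: half-ring of pale wood lying on the bench, 110 mm across, 10 mm thick; origin at the middle of its underside
- glue: white glue bottle, 52 mm across, 130 mm high; origin under its middle
- sand_block: cork sanding block 100 x 60 x 32 mm; origin under its middle
- driver: screwdriver lying on the bench; origin under its middle
- dustbrush: bench brush lying on the bench; origin under its middle
- spanner: spanner lying on the bench; origin under its middle
- tin: tin with a blue label, 70 mm across, 90 mm high; origin under its middle
There are look-alikes about, which are no part of the job. What is shaped like the part that bears key_bow but orange is not meant. What is shaped like the part that bears strip_face but turquoise is not meant.

How it is judged:
By the outcome, as a careful person would: the job done as asked, in the order asked, and still so for the second after the job is handed in, while the arm keeps its last pose, push and grip.
It also fails if it takes over 72 s, if anything falls off the work surface, if the arm or the gripper's body presses on something with over 40 N, if the wrist force passes 120 N, or if a joint passes its speed limit or range.

ROBOT

A 6-joint arm with a two-finger parallel gripper is mounted at the origin on the work surface. World frame = base frame: x ahead of the robot, y to its left, z up, the work surface at z = 0. Lengths are in mm, angles in rad, forces in N, time in s.
With the tool pointing down it reaches from about 275 to 750 mm from the base axis. Payload 10.2 kg.
Tool frame: the origin (TCP) lies at the very end of the fingers, on their centre line; the grasp point (between the pads) lies behind it (ctrl.grasp_offset is the z of the grasp point in the tool frame, in mm); z points along the fingers, y is the direction in which the jaws open and shut (so a half turn about z gives the same grasp; the last joint's range is limited). The gripper opens to 85 mm and grips with 20 to 120 N. Pads are 22 mm wide; open, the fingers measure 114 mm over their backs; the gripper's body (76 mm by 85 mm) begins 54 mm behind the grasp point. The pads swing forward as they close: fully open they stand 13 mm farther back than shut.
Start: joints at [-1.396, 0.313, 1.498, -0, 1.331, -0.223], TCP at [203.368, -484.017, 231.294] pointing down, gripper open.
Joint ranges: [-2.94, 2.94], [-0.97, 2.17], [0.19, 2.56], [-1.23, 4.37], [0.02, 3.11], [-2.88, 2.88]. Speed limits (rad/s): [2.39, 2.39, 3.01, 3.14, 3.14, 3.14].

INTERFACE

Orientations are given as a unit quaternion [w, x, y, z].
In Python, from rig import ctrl, capture, job gives the robot as it stands. The module is installed in compiled form; this text tells all that it offers.
- The arm moves only by the tool move_arm, never from a script. Its argument "series" is a list of rows, each a list of 7 numbers: the turn, a rotation vector about the tool's x, y, z in rad, then the shift along the tool's x, y, z in cm, then the opening, from 0 (shut) to 1 (fully open). A call has 1 to 5 rows; each row is the pose to reach, as a shift and turn from the pose measured when the call began, along the tool's axes at that moment; what a row does not reach only later rows make up. A row lasts 1/12 s, in which the tool goes at most 41.7 mm and 7.16 degrees, less where a joint would pass 70% of its speed; a pose out of reach is approached as far as the arm can. A call with a gripper value outside its range is refused whole. The fingers move at their own pace and stop on an object; "grip_force" is the grip in N (left out, the last holds). Time passes only in rows, so rows that repeat a pose let the fingers close. It gives the time, the measured TCP pose, the force and the opening at its end, in the units of the state.
- ctrl.sense(): the state, without advancing time (a new reading comes with each control period).
- capture(name): name is "side" or "top"; returns a dict with "frame" (384x512x3 uint8, red, green, blue), "mtx" (3x3 intrinsics, pixels), "R" (3x3) and "t" (3): a world point X has camera coordinates R X + t. Camera axes: x right, y down, z forward; pixel columns grow to the right and rows downward; lengths in mm; the calibration is good to about 2 mm. A picture is of the moment at which its call begins. There is no depth.
- job.finish_job(): hands the job in, once; it reports no verdict.
The state is a dict: "time_s": time; "joints": joint angles; "dq": joint speeds; "tau": joint torques, N m; "eef_pos": TCP position; "ee_rot": TCP orientation; "force": force on the tool from outside, world axes, zero at the start; "wrist_torque": the same for the moment, N m; "grip_width": opening from 0.0 (shut) to 1.0 (fully open).
Only numpy, scipy, OpenCV 4.12 (cv2) and the standard library are available. Lean on these libraries where they do the work, as an engineer would, in place of code of your own. Each camera call takes 0.05 s, during which the arm holds its last target.

## Working session

There is one attempt and no reset: what is moved stays moved. The work goes in short steps, Python scripts to look and compute and a tool call to move; the robot and the scene stay as the last step left them, time stands still between calls to the robot, and variables do not carry over. Pictures are saved under pics/ and viewed, and the job is handed in when it is done.

Besides the shell and the picture viewer there is one more tool, called in YAML: its name, and indented under it one key for each argument. move_arm: Moves the arm, as the interface text tells. Its arguments: {"type":"object","properties":{"series":{"type":"array","items":{"type":"array","items":{"type":"number"}}},"grip_force":{"type":"number"}},"required":["series"]}

```bash
mkdir -p pics; ls
python3 - <<'E'
from rig import ctrl,capture,job
import cv2,numpy as np
print(ctrl.sense(), ctrl.grasp_offset)
for n in("side","top"):
    c=capture(n); cv2.imwrite(f"pics/{n}0.png",cv2.cvtColor(c["frame"],cv2.COLOR_RGB2BGR))
    np.savez(f"{n}0.npz",**c)
    print(n,c["mtx"],c["R"],c["t"], -c["R"].T@c["t"])
E
```

```text
pics
{'time_s': 0.0, 'joints': array([-1.39639868e+00,  3.13445839e-01,  1.49845511e+00, -2.52441349e-05,
        1.33099858e+00, -2.23415552e-01]), 'dq': array([-2.37141333e-04,  1.14024926e-03,  7.61170412e-05, -1.55877001e-03,
       -2.59862586e-04, -2.14782236e-03]), 'tau': array([-2.18907328e-03, -4.12259746e+01, -2.59742814e+01, -3.09206825e-04,
        4.09488319e-03,  7.34964004e-06]), 'eef_pos': array([ 203.3148909 , -483.7457318 ,  230.73042294]), 'ee_rot': array([-6.53537226e-04,  9.80282414e-01,  1.97600509e-01,  3.75810091e-06]), 'force': array([-0.19152355,  0.88152294, -0.58206522]), 'wrist_torque': array([-0.05957257,  0.00343728, -0.09032429]), 'grip_width': 0.9962419391444182} -18.700000000000003
side [[437.72825743   0.         257.78520887]
 [  0.         437.72825743 191.69867289]
 [  0.           0.           1.        ]] [[-0.91561072 -0.40138711  0.02335382]
 [-0.23977501  0.49848381 -0.83307973]
 [ 0.32274596 -0.76837639 -0.55265972]] [ 508.35603461  221.92162207 1213.25400132] [ 127.09466492 1025.65895641  843.52296191]
top [[485.18388872   0.         249.2555514 ]
 [  0.         485.18388872 196.5940031 ]
 [  0.           0.           1.        ]] [[-0.0248767  -0.99968953  0.00141366]
 [-0.99288861  0.02454274 -0.11648978]
 [ 0.11641892 -0.00430149 -0.99319088]] [  32.49405807  576.23450195 1593.63616513] [ 387.41561361   25.19661115 1649.86440806]
```

Run:
```python
import cv2
for n in("side","top"):
    i=cv2.imread(f"pics/{n}0.png"); cv2.imwrite(f"pics/{n}0b.png",cv2.resize(i,(800,600),interpolation=cv2.INTER_CUBIC))
```

```text
(no output)
```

View pics/side0b.png

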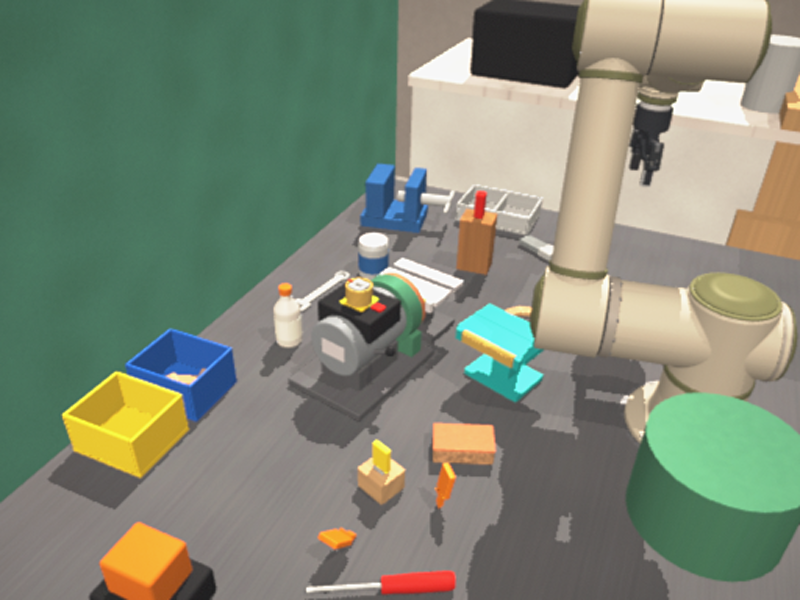

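View pics/top0b.png

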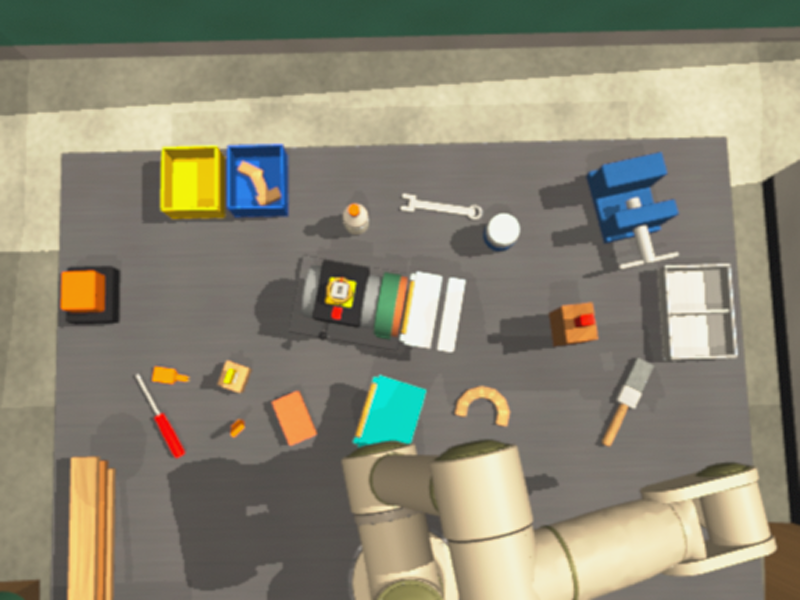

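Overall layout is clear: in the top view the key block is at about (232,377), the barrel at (340,290), the disc/strip at about (405,305) and the gauge stand at (575,325). I'll zoom in on these.

Run:
```python
import cv2,numpy as np
t=cv2.imread("pics/top0.png"); s=cv2.imread("pics/side0.png")
def z(i,x0,y0,w,h,k): return cv2.resize(i[y0:y0+h,x0:x0+w],None,fx=k,fy=k,interpolation=cv2.INTER_NEAREST)
# top : key (148,241), sander(185-300,160-230), gauge (368,207)
cv2.imwrite("pics/t_sander.png",z(t,185,160,115,72,6))
a=z(t,125,215,50,50,8); b=z(t,345,180,50,50,8); cv2.imwrite("pics/t_kg.png",np.hstack([a,b]))
cv2.imwrite("pics/s_sander.png",z(s,180,165,120,100,6))
a=z(s,220,270,50,60,8); b=z(s,285,115,50,60,8); cv2.imwrite("pics/s_kg.png",np.hstack([a,b]))
```

```text
(no output)
```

View pics/t_sander.png

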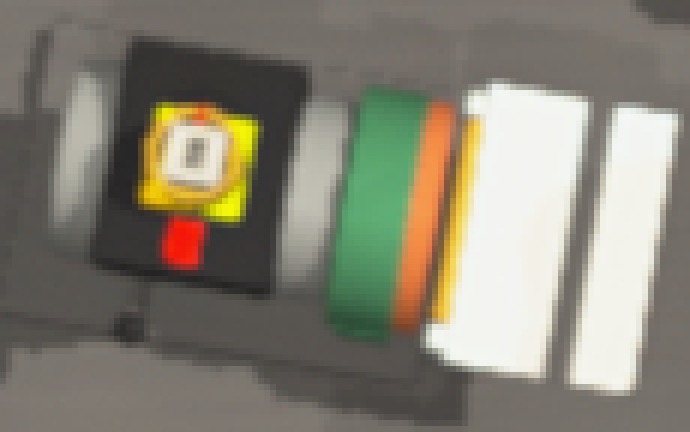

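View pics/t_kg.png

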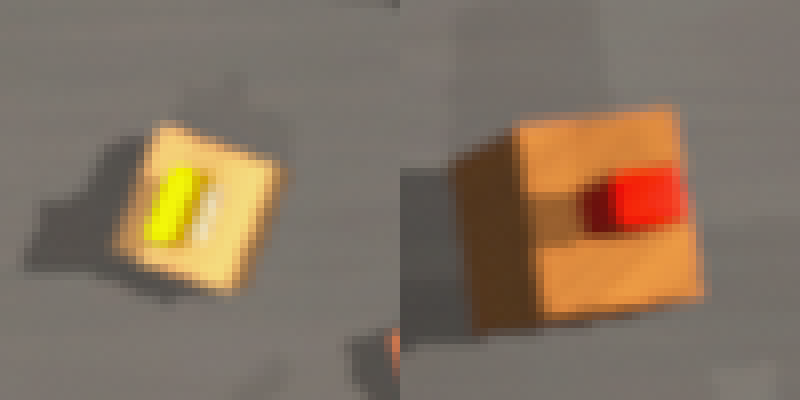

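View pics/s_sander.png

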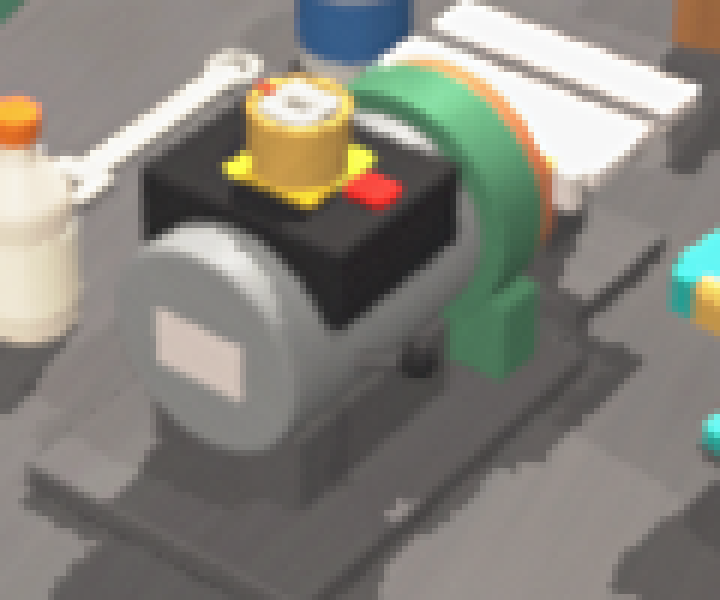

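View pics/s_kg.png

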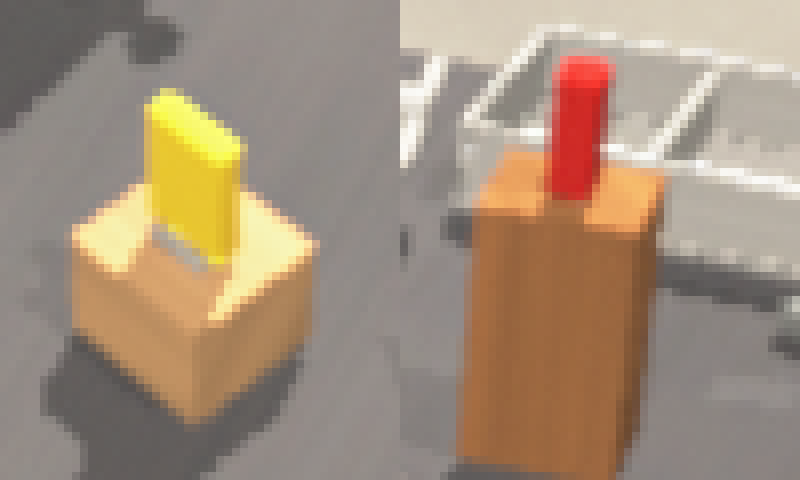

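Run:
```python
import cv2,numpy as np
t=cv2.imread("pics/top0.png"); s=cv2.imread("pics/side0.png")
def z(i,x0,y0,w,h,k):
    o=cv2.resize(i[y0:y0+h,x0:x0+w],None,fx=k,fy=k,interpolation=cv2.INTER_NEAREST)
    for a in range(0,w,5): cv2.putText(o,str(x0+a),(a*k,8),0,.3,(255,255,255),1); cv2.line(o,(a*k,10),(a*k,14),(255,255,255),1)
    for a in range(0,h,5): cv2.putText(o,str(y0+a),(0,a*k+4),0,.3,(255,255,255),1); cv2.line(o,(20,a*k),(24,a*k),(255,255,255),1)
    return o
a=z(t,204,172,30,30,13); b=z(s,217,173,30,30,13)
cv2.imwrite("pics/z_barrel.png",np.hstack([a,b]))
a=z(t,245,170,48,54,8); b=z(s,240,170,50,54,8)
cv2.imwrite("pics/z_strip.png",np.hstack([a,b]))
```

```text
(no output)
```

View pics/z_barrel.png

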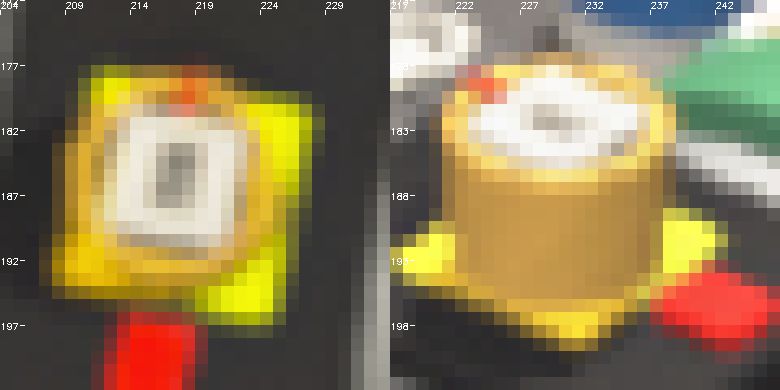

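View pics/z_strip.png

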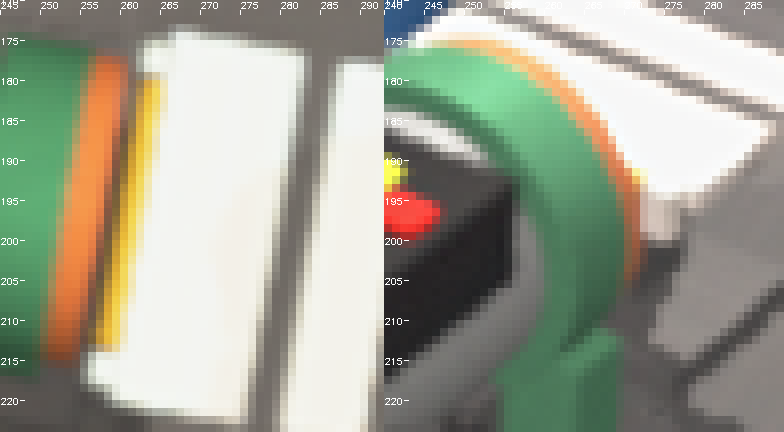

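```bash
cat > h.py <<'E'
import numpy as np,cv2
from scipy.optimize import least_squares
def load(n): return dict(np.load(n))
def ray(c,p):
    d=np.linalg.solve(c["mtx"],np.array([p[0],p[1],1.])); return -c["R"].T@c["t"], c["R"].T@d
def plane(c,p,z):
    o,d=ray(c,p); return o+d*(z-o[2])/d[2]
def proj(c,X):
    q=c["mtx"]@(c["R"]@np.asarray(X,float)+c["t"]); return q[:2]/q[2]
def tri(c1,p1,c2,p2):
    o1,d1=ray(c1,p1);o2,d2=ray(c2,p2);d1=d1/np.linalg.norm(d1);d2=d2/np.linalg.norm(d2)
    A=np.stack([d1,-d2],1);s=np.linalg.lstsq(A,o2-o1,rcond=None)[0]
    a=o1+s[0]*d1;b=o2+s[1]*d2;return (a+b)/2,np.linalg.norm(a-b)
E
python3 - <<'E'
from h import *
np.set_printoptions(precision=1,suppress=True)
T=load("top0.npz");S=load("side0.npz")
for b in(0,-.5):
    b=np.array([b,b]);print("slot",tri(T,(217.8,185.6)+b,S,(229.6,182.2)+b))
def mask(f,kind):
    f=f.astype(int);r,g,bb=f[...,0],f[...,1],f[...,2]
    if kind=="red": return (r>120)&(g<70)&(bb<70)
    if kind=="redtop": return (r>200)&(g<80)&(bb<80)
    if kind=="yel": return (r>150)&(g>150)&(bb<60)
def blob(c,kind,box):
    m=mask(c["frame"],kind);x0,y0,x1,y1=box
    ys,xs=np.nonzero(m[y0:y1,x0:x1]);xs=xs+x0;ys=ys+y0
    r=cv2.minAreaRect(np.stack([xs,ys],1).astype(np.float32))
    return len(xs),xs.min(),xs.max(),ys.min(),ys.max(),np.array([xs.mean(),ys.mean()]),r
for n,c,k,b in(("gT",T,"redtop",(345,180,395,230)),("gTall",T,"red",(345,180,395,230)),("gS",S,"red",(285,115,335,175)),("kT",T,"yel",(130,220,170,260)),("kS",S,"yel",(220,270,260,330))):
    print(n,blob(c,k,b))
E
```

```text
slot (array([594.6, 113.6, 194.6]), np.float64(1.625058896056264))
slot (array([595.7, 114.9, 196.7]), np.float64(1.2356518924145765))
gT (51, np.int64(372), np.int64(379), np.int64(201), np.int64(207), array([375.5, 204.1]), ((375.5, 204.0), (6.0, 7.0), 90.0))
gTall (61, np.int64(367), np.int64(379), np.int64(201), np.int64(208), array([373.9, 204.7]), ((372.7115173339844, 205.0576934814453), (6.6679487228393555, 11.96308422088623), 78.69007110595703))
gS (83, np.int64(304), np.int64(310), np.int64(124), np.int64(139), array([306.8, 131.6]), ((306.78662109375, 131.42074584960938), (5.411145210266113, 15.46041488647461), 6.340191841125488))
kT (50, np.int64(143), np.int64(150), np.int64(236), np.int64(245), array([146.4, 240.4]), ((146.39654541015625, 240.24139404296875), (4.858338832855225, 9.847983360290527), 23.198589324951172))
kS (113, np.int64(239), np.int64(248), np.int64(285), np.int64(301), array([243.6, 293.3]), ((243.5, 293.0), (16.0, 9.0), 90.0))
```

Run:
```python
from h import *
np.set_printoptions(precision=1,suppress=True)
T=load("top0.npz");S=load("side0.npz")
f=T["frame"].astype(float)
# subpixel edges per row: disc right edge, strip left/right edges
print("rows 180..213")
for r in (185,195,205,210): print(r,[tuple(int(v) for v in f[r,c]) for c in range(254,268)])
print("gap dark rows 180-222 : cols of gap table/2nd plate")
pts=[]
for r in range(182,211):
    row=f[r]; 
    # strip: saturation (r-b) large ; left edge halfway of r between dark gap and yellow
    cols=np.arange(254,270); R=row[254:270,0]; B=row[254:270,2]
    k=np.argmin(R[:9]); # dark gap
    mx=R[k:k+5].max(); th=(R[k]+mx)/2
    j=k+np.argmax(R[k:]>th); x=254+j-1+(th-R[j-1])/(R[j]-R[j-1]); pts.append((x,r))
pts=np.array(pts); p=np.polyfit(pts[:,1],pts[:,0],1); print(p, np.std(pts[:,0]-np.polyval(p,pts[:,1])))
a=plane(T,(np.polyval(p,180),180),115);b=plane(T,(np.polyval(p,213),213),115);print("strip ends",a,b,"yaw",np.degrees(np.arctan2(*(a-b)[[1,0]])),np.linalg.norm(a-b))
for q in((282.5,178),(275,222)):print("table edge",plane(T,q,115))
print("key top",plane(T,(146.4,240.4),89),plane(T,(146.9,240.9),89))
print("gauge top",plane(T,(375.5,204.1),192),plane(T,(376,204.6),192))
kb=[(160,125),(285,160),(235,293),(115,245)]
print("block",[plane(T,(125+x/8-.5,215+y/8-.5),40) for x,y in kb])
gb=[(517,125),(676,105),(704,295),(540,320)]
print("stand",[plane(T,(345+(x-400)/8-.5,180+y/8-.5),132) for x,y in gb])
print("mark tri",tri(T,(218.4-.5,178.9-.5),S,(224-.5,179.6-.5)))
for p_ in((256.7,178),(252,214)): print("disc edge98",plane(T,p_,98))
print("handle side top", proj(S,plane(T,(375.5,204.1),192)), "bottom",proj(S,plane(T,(375.5,204.1),192)-[0,0,60]))
print("key side top", proj(S,plane(T,(146.4,240.4),89)),"bot",proj(S,plane(T,(146.4,240.4),89)-[0,0,46]))
```

```text
rows 180..213
185 [(143, 156, 102), (220, 147, 86), (244, 145, 73), (245, 145, 70), (242, 139, 71), (216, 120, 76), (133, 97, 80), (149, 121, 76), (222, 173, 59), (243, 215, 80), (244, 230, 157), (243, 242, 229), (243, 244, 242), (243, 245, 242)]
195 [(244, 153, 79), (245, 153, 76), (245, 151, 76), (233, 132, 72), (144, 91, 66), (122, 97, 56), (199, 153, 52), (239, 201, 67), (243, 222, 121), (242, 236, 202), (242, 244, 240), (243, 245, 242), (243, 244, 241), (243, 244, 241)]
205 [(231, 127, 64), (215, 115, 65), (139, 89, 67), (110, 90, 61), (180, 139, 56), (235, 189, 57), (243, 216, 96), (242, 231, 182), (242, 244, 239), (243, 245, 242), (243, 244, 240), (243, 244, 240), (243, 244, 241), (243, 244, 241)]
210 [(173, 95, 56), (127, 84, 64), (110, 90, 67), (170, 133, 61), (230, 181, 56), (242, 213, 95), (241, 229, 183), (242, 244, 240), (243, 245, 242), (243, 244, 240), (243, 244, 240), (243, 244, 240), (243, 244, 240), (243, 244, 240)]
gap dark rows 180-222 : cols of gap table/2nd plate
[ -0.  266.6] 1.8172844636291547
strip ends [619.9 -15.6 115. ] [514.2  -8.5 115. ] yaw -3.804599498480213 105.93222517056225
table edge [624.6 -89.3 115. ]
table edge [484.4 -60.9 115. ]
key top [437.2 351.4  89. ] [435.6 349.8  89. ]
gauge top [ 526.1 -361.8  192. ] [ 524.5 -363.2  192. ]
block [array([472.9, 367.9,  40. ]), array([457.1, 316.3,  40. ]), array([403., 337.,  40.]), array([423.9, 386.5,  40. ])]
stand [array([ 561.4, -327.7,  132. ]), array([ 567.8, -390.8,  132. ]), array([ 492.6, -397.6,  132. ]), array([ 484.4, -332.8,  132. ])]
mark tri (array([615.2, 112.3, 198.6]), np.float64(0.2241001773114292))
disc edge98 [629.3  -7.1  98. ]
disc edge98 [512.9  11.1  98. ]
handle side top [307.4 122.9] bottom [306.  138.1]
key side top [244.7 283.9] bot [244.6 297.5]
```

```bash
cat >> h.py <<'E'
from scipy.spatial.transform import Rotation as Ro
def go(x,y,z,psi):
    """remaining row: to world TCP x,y,z with tool x yaw psi(deg), pointing down"""
    from rig import ctrl
    s=ctrl.sense();q=s["ee_rot"];R=Ro.from_quat([q[1],q[2],q[3],q[0]])
    p=np.radians(psi);G=Ro.from_matrix(np.array([[np.cos(p),np.sin(p),0],[np.sin(p),-np.cos(p),0],[0,0,-1]]))
    rv=(R.inv()*G).as_rotvec();d=R.inv().apply(np.array([x,y,z])-s["eef_pos"])/10
    X=R.as_matrix()[:,0]
    print("t",round(s["time_s"],2),"pos",np.round(s["eef_pos"],1),"psi",round(np.degrees(np.arctan2(X[1],X[0])),1),"F",np.round(s["force"],1),"grip",round(s["grip_width"],3),"j6",round(s["joints"][5],2))
    print("row",[round(float(v),3) for v in rv]+[round(float(v),2) for v in d])
E
python3 - <<'E'
from h import *
np.set_printoptions(precision=1,suppress=True)
T=load("top0.npz")
print(plane(T,(259.3,197),115),plane(T,(261.5,185),115),plane(T,(257,210),115))
go(436.5,350.5,140,159)
E
```

```text
[565.2 -13.4 115. ] [603.6 -21.5 115. ] [523.9  -5.  115. ]
t 0.1 pos [ 203.3 -483.8  230.8] psi 22.8 F [-0.  -0.1 -0.3] grip 1.001 j6 -0.22
row [-0.0, -0.001, -2.377, 53.81, -67.87, 9.17]
```

move_arm:
  series:
    - [0, 0, -2.377, 53.8, -67.9, -2]
    - [0, 0, -2.377, 53.8, -67.9, -2]

```text
invalid input at $.series[0]: expected 7 numbers
```

move_arm:
  series:
    - [0, 0, -2.377, 53.8, -67.9, -2, 1]
    - [0, 0, -2.377, 53.8, -67.9, -2, 1]
    - [0, 0, -2.377, 53.8, -67.9, -2, 1]
    - [0, 0, -2.377, 53.8, -67.9, -2, 1]
    - [0, 0, -2.377, 53.8, -67.9, -2, 1]

```text
time_s: 0.52
eef_pos: [259.3, -281.3, 235.9]
ee_rot: [-0.0, 0.871, 0.492, 0.0]
force: [0.5, 0.3, -0.0]
grip_width: 1.001
```

```bash
python3 -c "
from h import *
go(436.5,350.5,240,159)"
```

```text
t 0.52 pos [ 259.3 -281.3  235.9] psi 58.9 F [ 0.5  0.3 -0. ] grip 1.001 j6 -0.59
row [0.0, -0.001, -1.747, 63.26, -17.45, -0.35]
```

move_arm:
  series:
    - [0, 0, -1.747, 63.3, -17.5, 0, 1]
    - [0, 0, -1.747, 63.3, -17.5, 0, 1]
    - [0, 0, -1.747, 63.3, -17.5, 0, 1]
    - [0, 0, -1.747, 63.3, -17.5, 0, 1]
    - [0, 0, -1.747, 63.3, -17.5, 0, 1]

```text
time_s: 0.93
eef_pos: [315.1, -80.8, 236.3]
ee_rot: [0.0, 0.677, 0.736, 0.0]
force: [1.6, 0.1, 0.6]
grip_width: 0.999
```

```bash
python3 -c "
from h import *
go(436.5,350.5,240,159)"
```

```text
t 0.93 pos [315.1 -80.8 236.3] psi 94.7 F [1.6 0.1 0.6] grip 0.999 j6 -0.7
row [0.001, 0.0, -1.122, 41.98, 15.65, -0.35]
```

move_arm:
  series:
    - [0, 0, -1.122, 42, 15.65, 0, 1]
    - [0, 0, -1.122, 42, 15.65, 0, 1]
    - [0, 0, -1.122, 42, 15.65, 0, 1]
    - [0, 0, -1.122, 42, 15.65, 0, 1]
    - [0, 0, -1.122, 42, 15.65, 0, 1]

```text
time_s: 1.35
eef_pos: [371.2, 120.3, 236.4]
ee_rot: [0.0, 0.418, 0.909, 0.0]
force: [0.2, -0.7, 0.6]
grip_width: 1.005
```

```bash
python3 -c "
from h import *
go(436.5,350.5,150,159)"
```

```text
t 1.35 pos [371.2 120.3 236.4] psi 130.6 F [ 0.2 -0.7  0.6] grip 1.005 j6 -0.7
row [0.001, 0.001, -0.496, 13.23, 19.93, 8.65]
```

move_arm:
  series:
    - [0, 0, -0.5, 13.2, 19.9, 0, 1]
    - [0, 0, -0.5, 13.2, 19.9, 0, 1]
    - [0, 0, -0.5, 13.2, 19.9, 2, 1]
    - [0, 0, -0.5, 13.2, 19.9, 4, 1]
    - [0, 0, -0.5, 13.2, 19.9, 8, 1]

```text
time_s: 1.77
eef_pos: [425.6, 310.8, 194.2]
ee_rot: [0.003, 0.176, 0.984, 0.002]
force: [0.8, -0.6, 0.4]
grip_width: 0.998
```

```bash
cat >> h.py <<'E'
def snap(n,tag,box=None,k=8):
    from rig import capture
    c=capture(n);np.savez(f"{tag}.npz",**c);i=cv2.cvtColor(c["frame"],cv2.COLOR_RGB2BGR)
    x0,y0,w,h=box or (0,0,512,384)
    o=cv2.resize(i[y0:y0+h,x0:x0+w],None,fx=k,fy=k,interpolation=cv2.INTER_NEAREST)
    for a in range(0,w,5): cv2.putText(o,str(x0+a),(a*k,8),0,.3,(255,255,255),1); cv2.line(o,(a*k,10),(a*k,14),(255,255,255),1)
    for a in range(0,h,5): cv2.putText(o,str(y0+a),(0,a*k+4),0,.3,(255,255,255),1)
    cv2.imwrite(f"pics/{tag}.png",o);return c
E
python3 -c "
from h import *
go(436.5,350.5,50,159)
snap('side','s1',(205,230,80,80),7)
snap('top','t1',(100,200,90,70),7)
go(436.5,350.5,50,159)"
```

```text
t 1.77 pos [425.6 310.8 194.2] psi 159.7 F [ 0.8 -0.6  0.4] grip 0.998 j6 -0.81
row [0.004, 0.004, 0.012, 0.42, 4.04, 14.44]
t 1.87 pos [423.  310.  187.9] psi 159.5 F [-0.  -1.4 -0.4] grip 0.998 j6 -0.8
row [-0.005, -0.005, 0.008, 0.08, 4.33, 13.77]
```

View pics/s1.png

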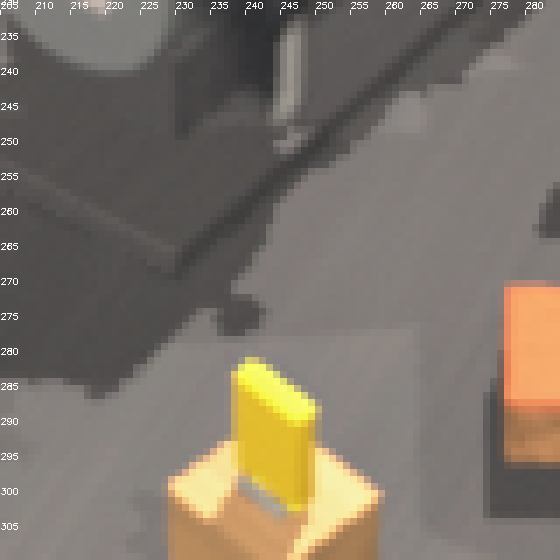

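View pics/t1.png

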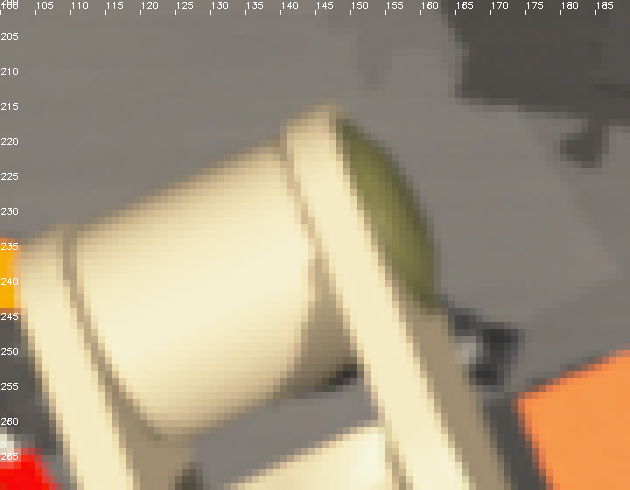

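move_arm:
  series:
    - [0, 0, 0, 0.1, 4.3, 3, 1]
    - [0, 0, 0, 0.1, 4.3, 7.2, 1]
    - [0, 0, 0, 0.1, 4.3, 7.2, 1]

```text
time_s: 2.12
eef_pos: [434.8, 350.2, 111.0]
ee_rot: [-0.006, 0.178, 0.984, -0.004]
force: [0.2, -0.5, -0.9]
grip_width: 1.0
```

```bash
python3 -c "
from h import *
c=snap('side','s2',(205,220,90,90),6)
go(436.5,350.5,50,159)
from rig import ctrl
p=ctrl.sense()['eef_pos'];print(proj(c,p),proj(c,p+[0,0,18.7]))"
```

```text
t 2.17 pos [434.6 349.6 111.2] psi 159.5 F [-0.9 -0.7 -2. ] grip 1.001 j6 -0.75
row [-0.011, -0.011, 0.009, -0.21, 0.22, 6.12]
[246.10305302 276.94940046] [246.17257113 271.08823343]
```

View pics/s2.png

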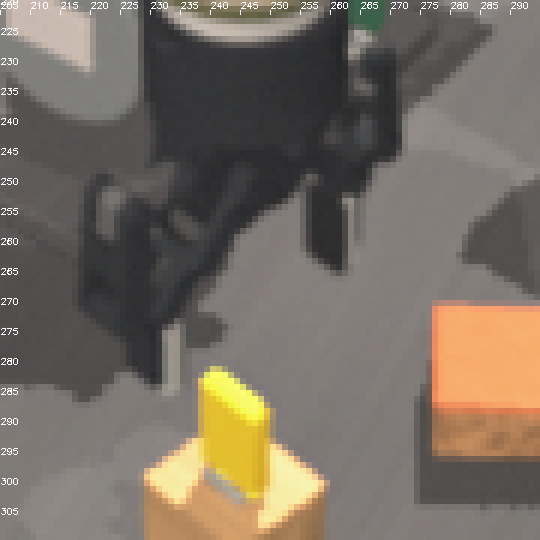

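```bash
python3 -c "
from h import *
print(tri(load('top0.npz'),(146.4,240.4),load('side0.npz'),(243.5,284.3)))
go(437,351,50,159)"
```

```text
(array([438.53767688, 352.16867315,  87.6458512 ]), np.float64(2.665514801732608))
t 2.17 pos [434.6 349.6 111.2] psi 159.5 F [-0.9 -0.7 -2. ] grip 1.001 j6 -0.75
row [-0.011, -0.011, 0.009, -0.24, 0.28, 6.11]
```

move_arm:
  series:
    - [-0.01, -0.01, 0.01, -0.25, 0.28, 2.5, 1]
    - [-0.01, -0.01, 0.01, -0.25, 0.28, 5, 1]
    - [-0.01, -0.01, 0.01, -0.25, 0.28, 6.1, 1]
    - [-0.01, -0.01, 0.01, -0.25, 0.28, 6.1, 1]

```text
time_s: 2.5
eef_pos: [436.6, 349.8, 49.7]
ee_rot: [-0.002, 0.183, 0.983, -0.001]
force: [-0.2, 0.3, 0.0]
grip_width: 1.002
```

move_arm:
  series:
    - [0, 0, 0, 0, 0, 0, 0]
    - [0, 0, 0, 0, 0, 0, 0]
    - [0, 0, 0, 0, 0, 0, 0]
    - [0, 0, 0, 0, 0, 0, 0]
    - [0, 0, 0, 0, 0, 0, 0]
  grip_force: 50

```text
time_s: 2.92
eef_pos: [436.9, 350.0, 50.5]
ee_rot: [-0.001, 0.183, 0.983, -0.001]
force: [-0.2, 0.3, 0.4]
grip_width: 0.298
```

```bash
python3 -c "
from h import *
c=snap('side','s3',(205,230,90,90),6)
go(437,351,50,159)"
```

```text
t 2.97 pos [436.8 350.   50.2] psi 158.9 F [0.6 0.3 1.1] grip 0.204 j6 -0.74
row [-0.002, -0.002, -0.002, 0.02, 0.1, 0.02]
```

View pics/s3.png

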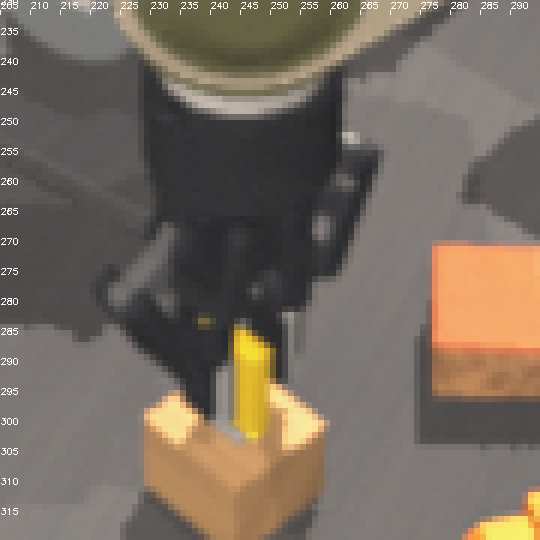

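move_arm:
  series:
    - [0, 0, 0, 0, 0, 0, 0]
    - [0, 0, 0, 0, 0, 0, 0]
    - [0, 0, 0, 0, 0, 0, 0]
    - [0, 0, 0, 0, 0, 0, 0]

```text
time_s: 3.3
eef_pos: [438.5, 352.6, 51.4]
ee_rot: [0.001, 0.184, 0.983, 0.003]
force: [5.2, 14.2, -3.7]
grip_width: 0.111
```

```bash
python3 -c "
from h import *
go(437,351,50,159)"
```

```text
t 3.3 pos [438.5 352.6  51.4] psi 158.8 F [ 5.2 14.2 -3.7] grip 0.111 j6 -0.74
row [0.006, 0.001, -0.003, 0.08, -0.21, 0.14]
```

move_arm:
  series:
    - [0, 0, 0, 0, 0.1, 0, 0]
    - [0, 0, 0, 0, 0.1, 0, 0]
    - [0, 0, 0, 0, 0.1, -1, 0]
    - [0, 0, 0, 0, 0.1, -3, 0]
    - [0, 0, 0, 0, 0.1, -5, 0]

```text
time_s: 3.72
eef_pos: [438.3, 352.9, 102.1]
ee_rot: [0.0, 0.184, 0.983, 0.002]
force: [0.3, 0.4, 0.4]
grip_width: 0.109
```

```bash
python3 -c "
from h import *
c=snap('side','s4',(205,210,90,90),6)
go(595.2,114.3,270,169.5)"
```

```text
t 3.77 pos [440.1 353.9 106.6] psi 158.8 F [1.8 1.5 3.5] grip 0.111 j6 -0.73
row [0.009, 0.005, -0.186, -23.19, -16.59, -16.39]
```

View pics/s4.png

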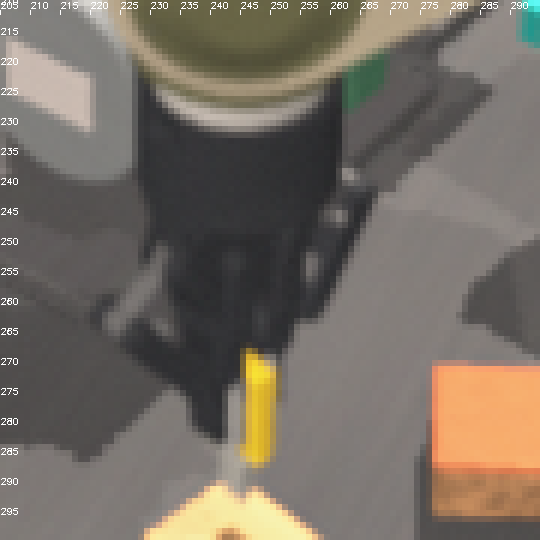

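move_arm:
  series:
    - [0, 0, 0, 0, 0, -4, 0]
    - [0, 0, 0, 0, 0, -8, 0]
    - [0, 0, 0, 0, 0, -12, 0]
    - [0, 0, -0.1, -4, -3, -16.8, 0]
    - [0, 0, -0.18, -7, -5, -16.8, 0]

```text
time_s: 4.18
eef_pos: [476.5, 295.5, 274.0]
ee_rot: [0.006, 0.09, 0.996, 0.005]
force: [0.5, 0.0, -0.2]
grip_width: 0.108
```

```bash
python3 -c "
from h import *
go(595.7,114.9,272,169.5)"
```

```text
t 4.18 pos [476.5 295.5 274. ] psi 169.6 F [ 0.5  0.  -0.2] grip 0.108 j6 -1.05
row [0.012, 0.012, 0.002, -14.97, -15.62, 0.19]
```

move_arm:
  series:
    - [0.01, 0.01, 0, -3, -3.2, 0, 0]
    - [0.01, 0.01, 0, -6, -6.3, 0, 0]
    - [0.01, 0.01, 0, -9, -9.5, 0, 0]
    - [0.01, 0.01, 0, -12, -12.5, 0, 0]
    - [0.01, 0.01, 0, -14, -14.5, 0.2, 0]

```text
time_s: 4.6
eef_pos: [589.1, 124.8, 272.6]
ee_rot: [0.001, 0.091, 0.996, 0.001]
force: [-0.5, 0.7, -1.1]
grip_width: 0.112
```

```bash
python3 -c "
from h import *
go(595.7,114.9,265,169.5)"
```

```text
t 4.6 pos [589.1 124.8 272.6] psi 169.6 F [-0.5  0.7 -1.1] grip 0.112 j6 -1.37
row [0.001, 0.002, 0.001, -0.83, -0.85, 0.76]
```

move_arm:
  series:
    - [0, 0, 0, -0.83, -0.85, 1, 0]
    - [0, 0, 0, -0.83, -0.85, 2.2, 0]
    - [0, 0, 0, -0.83, -0.85, 2.2, 0]
    - [0, 0, 0, -0.83, -0.85, 2.2, 0]

```text
time_s: 4.93
eef_pos: [595.1, 115.3, 250.3]
ee_rot: [0.0, 0.091, 0.996, 0.001]
force: [0.6, -0.1, 0.8]
grip_width: 0.11
```

```bash
python3 -c "
from h import *
c=snap('side','s5',(195,140,70,60),10)
go(595.7,114.9,250,169.5)
c2=snap('top','t5',(190,150,80,70),8)
from rig import ctrl
p=ctrl.sense()['eef_pos'];print(proj(c,p-[0,0,39.4]),proj(c,p+[0,0,18.7]),proj(c2,p+[0,0,18]))"
```

```text
t 4.98 pos [595.3 115.6 251.2] psi 169.6 F [ 0.2 -0.2  0.2] grip 0.112 j6 -1.39
row [0.001, 0.002, 0.002, -0.05, -0.06, 0.12]
[229.18058744 177.15174296] [228.90252424 158.5991424 ] [215.28597015 181.44368908]
```

View pics/s5.png

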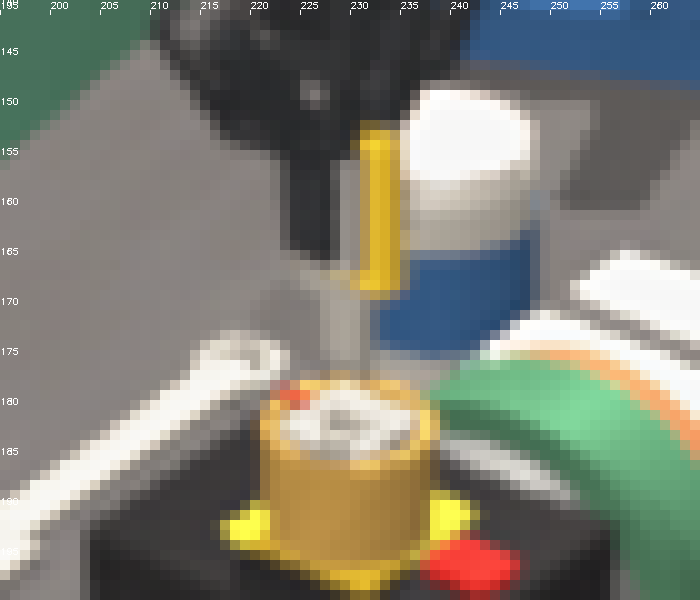

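View pics/t5.png

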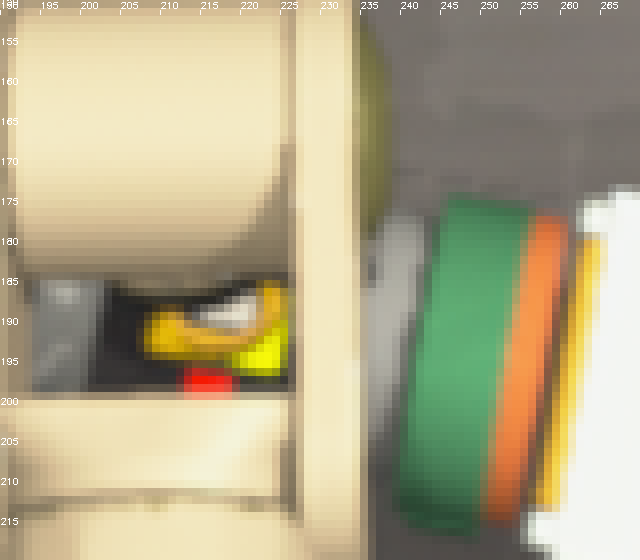

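move_arm:
  series:
    - [0, 0, 0, 0, -0.05, 0.6, 0]
    - [0, 0, 0, 0, -0.05, 1.2, 0]
    - [0, 0, 0, 0, -0.05, 1.6, 0]
    - [0, 0, 0, 0, -0.05, 2.0, 0]

```text
time_s: 5.37
eef_pos: [595.2, 115.5, 230.9]
ee_rot: [0.001, 0.09, 0.996, 0.001]
force: [0.0, 0.1, -0.2]
grip_width: 0.108
```

```bash
python3 -c "
from h import *
go(595.7,114.9,207.4,169.5)
c=snap('side','s6',(195,140,70,60),10)"
```

```text
t 5.37 pos [595.2 115.5 230.9] psi 169.6 F [ 0.   0.1 -0.2] grip 0.108 j6 -1.39
row [0.001, 0.003, 0.003, -0.05, -0.05, 2.35]
```

View pics/s6.png

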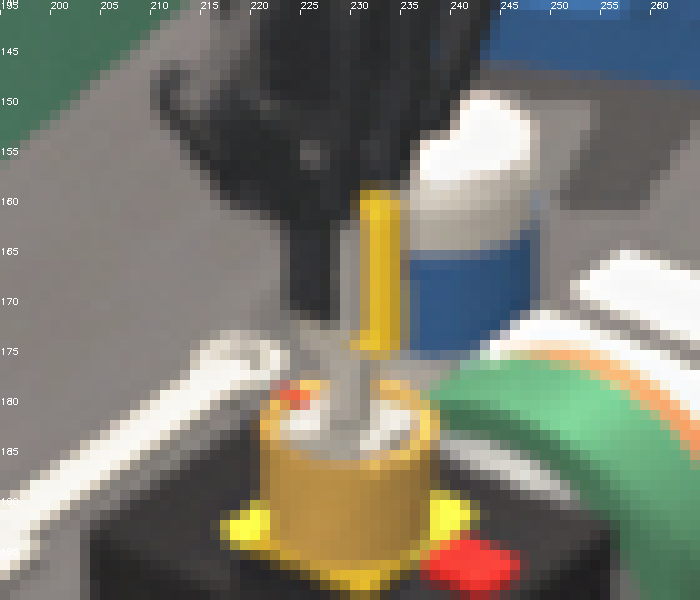

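```bash
python3 -c "
from h import *
c=load('s6.npz')
for z in (191.5,196): print(z,proj(c,(595.2,115.5,z)),proj(c,(595.7,114.9,z)))
o=cv2.resize(cv2.cvtColor(c['frame'],4)[170:195,212:246],None,fx=22,fy=22,interpolation=cv2.INTER_NEAREST);cv2.imwrite('pics/s6z.png',o)
o2=cv2.resize(cv2.cvtColor(load('side0.npz')['frame'],4)[170:195,212:246],None,fx=22,fy=22,interpolation=cv2.INTER_CUBIC);cv2.imwrite('pics/s0z.png',o2)
"
```

```text
191.5 [229.40397357 183.4730455 ] [229.34015381 183.32587708]
196 [229.38362949 182.09800551] [229.31968891 181.95124226]
```

View pics/s6z.png

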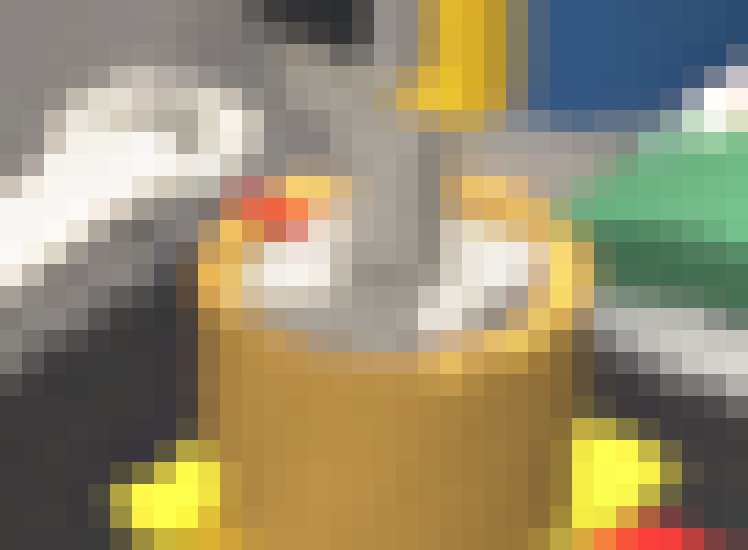

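View pics/s0z.png

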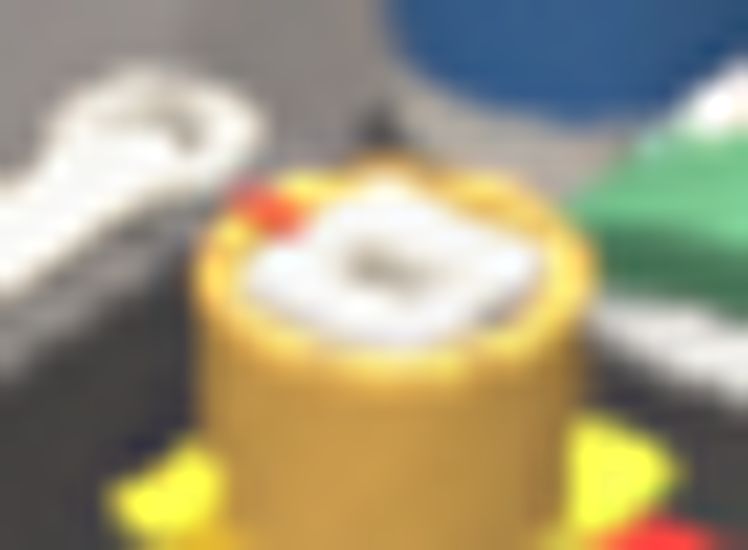

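move_arm:
  series:
    - [0, 0, 0, 0, 0, 0.4, 0]
    - [0, 0, 0, 0, 0, 0.8, 0]
    - [0, 0, 0, 0, 0, 0.8, 0]

```text
time_s: 5.67
eef_pos: [594.7, 115.4, 221.0]
ee_rot: [-0.0, 0.09, 0.996, 0.0]
force: [0.1, 0.4, -0.3]
grip_width: 0.111
```

move_arm:
  series:
    - [0, 0, 0, 0, 0, 0.4, 0]
    - [0, 0, 0, 0, 0, 0.8, 0]
    - [0, 0, 0, 0, 0, 1.0, 0]
    - [0, 0, 0, 0, 0, 1.0, 0]

```text
time_s: 6.0
eef_pos: [594.5, 115.4, 210.4]
ee_rot: [-0.001, 0.09, 0.996, 0.0]
force: [-0.1, 0.7, -1.3]
grip_width: 0.108
```

```bash
python3 -c "
from h import *
go(595.7,114.9,207.4,169.5)
c=snap('side','s7',(195,140,70,60),10)"
```

```text
t 6.0 pos [594.5 115.4 210.4] psi 169.6 F [-0.1  0.7 -1.3] grip 0.108 j6 -1.39
row [0.001, -0.001, 0.002, -0.13, -0.03, 0.3]
```

View pics/s7.png

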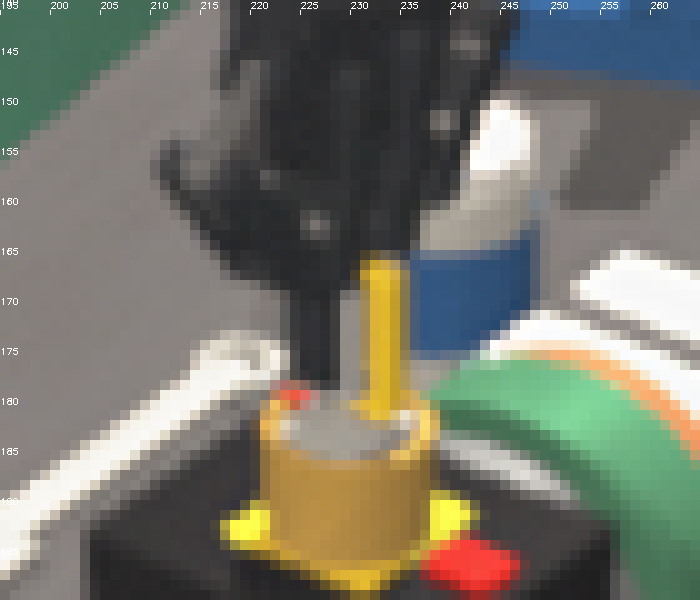

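Key is nearly in (bow bottom now just above the barrel top at row ~181). Seating until contact.

move_arm:
  series:
    - [0, 0, 0, 0, 0, 0.3, 0]
    - [0, 0, 0, 0, 0, 0.6, 0]
    - [0, 0, 0, 0, 0, 0.9, 0]
    - [0, 0, 0, 0, 0, 0.9, 0]

```text
time_s: 6.38
eef_pos: [595.7, 115.6, 207.5]
ee_rot: [0.004, 0.09, 0.996, 0.001]
force: [-8.8, -1.4, 31.4]
grip_width: 0.115
```

move_arm:
  series:
    - [0, 0, 0.1, 0, 0, 0.1, 0]
    - [0, 0, 0.2, 0, 0, 0.1, 0]
    - [0, 0, 0.3, 0, 0, 0.1, 0]
    - [0, 0, 0.4, 0, 0, 0.1, 0]
    - [0, 0, 0.5, 0, 0, 0.1, 0]

```text
time_s: 6.8
eef_pos: [596.0, 115.5, 207.7]
ee_rot: [0.004, 0.336, 0.942, 0.002]
force: [-2.4, -1.0, 6.0]
grip_width: 0.11
```

```bash
python3 -c "
from h import *
go(595.5,115.2,207.4,169.5)
from rig import ctrl
print(ctrl.sense()['wrist_torque'])
c=snap('side','s8',(195,140,70,60),10)"
```

```text
t 6.8 pos [596.  115.5 207.7] psi 140.7 F [-2.4 -1.   6. ] grip 0.11 j6 -0.89
row [0.004, 0.008, -0.502, 0.02, -0.06, 0.03]
[-0.26198751  0.49600566  0.07179007]
```

View pics/s8.png

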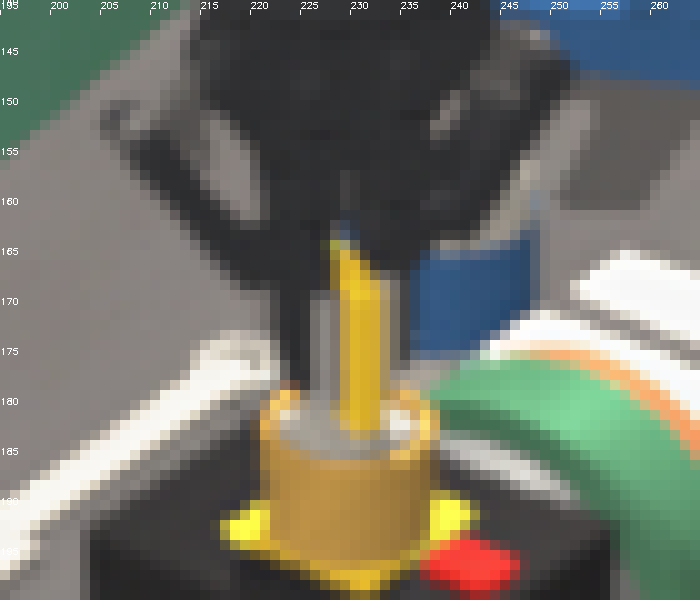

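move_arm:
  series:
    - [0, 0, 0.1, 0, 0, 0.1, 0]
    - [0, 0, 0.2, 0, 0, 0.1, 0]
    - [0, 0, 0.3, 0, 0, 0.1, 0]
    - [0, 0, 0.4, 0, 0, 0.1, 0]
    - [0, 0, 0.5, 0, 0, 0.1, 0]

```text
time_s: 7.27
eef_pos: [595.2, 114.8, 207.7]
ee_rot: [0.004, 0.563, 0.826, 0.002]
force: [-9.0, -4.1, 9.1]
grip_width: 0.112
```

```bash
python3 -c "
from h import *
go(595.5,115.2,207.4,169.5)
from rig import ctrl
print(ctrl.sense()['wrist_torque'])"
```

```text
t 7.27 pos [595.2 114.8 207.7] psi 111.5 F [-9.  -4.1  9.1] grip 0.112 j6 -0.38
row [0.004, 0.007, -1.013, 0.03, 0.05, 0.03]
[-0.83718591  1.72791309  0.10383013]
```

move_arm:
  series:
    - [0, 0, 0.1, 0, -0.1, 0.1, 0]
    - [0, 0, 0.2, 0, -0.1, 0.1, 0]
    - [0, 0, 0.25, 0, -0.1, 0.1, 0]
    - [0, 0, 0.3, 0, -0.1, 0.1, 0]

```text
time_s: 7.6
eef_pos: [594.1, 114.4, 207.8]
ee_rot: [0.004, 0.681, 0.732, 0.002]
force: [-4.9, -0.5, 6.3]
grip_width: 0.111
```

```bash
python3 -c "
from h import *
go(595.5,115.2,207.4,169.5)
from rig import ctrl
print(ctrl.sense()['wrist_torque'])"
```

```text
t 7.6 pos [594.1 114.4 207.8] psi 94.1 F [-4.9 -0.5  6.3] grip 0.111 j6 -0.07
row [0.005, 0.007, -1.316, 0.07, 0.14, 0.04]
[-0.11736897  0.85430211  0.04243348]
```

move_arm:
  series:
    - [0, 0, 0.08, 0, -0.05, 0.1, 0]
    - [0, 0, 0.16, 0, -0.05, 0.1, 0]
    - [0, 0, 0.2, 0, -0.05, 0.1, 0]
    - [0, 0, 0.2, 0, -0.05, 0.1, 0]

```text
time_s: 7.93
eef_pos: [593.6, 114.4, 207.8]
ee_rot: [0.004, 0.752, 0.66, 0.003]
force: [-3.2, 0.4, 5.9]
grip_width: 0.113
```

```bash
python3 -c "
from h import *
go(595.5,115.2,207.4,169.5)
from rig import ctrl
print(ctrl.sense()['wrist_torque'])
c=snap('side','s9',(195,140,70,60),10)"
```

```text
t 7.93 pos [593.6 114.4 207.8] psi 82.6 F [-3.2  0.4  5.9] grip 0.113 j6 0.13
row [0.007, 0.007, -1.517, 0.1, 0.18, 0.04]
[-0.0528801   0.73444323  0.10654691]
```

View pics/s9.png

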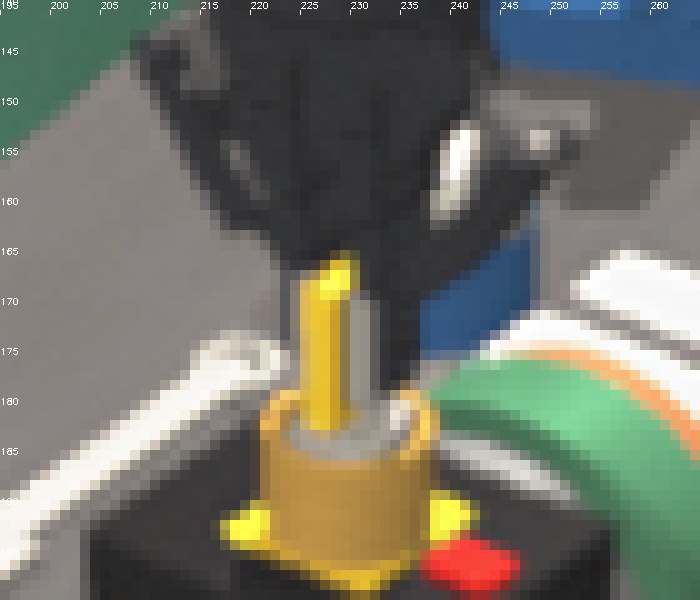

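move_arm:
  series:
    - [0, 0, 0.08, 0, -0.05, 0.1, 0]
    - [0, 0, 0.15, 0, -0.05, 0.1, 0]
    - [0, 0, 0.2, 0, -0.05, 0.1, 0]
    - [0, 0, 0.2, 0, -0.05, 0.1, 0]

```text
time_s: 8.32
eef_pos: [593.1, 114.8, 207.8]
ee_rot: [0.004, 0.813, 0.582, 0.004]
force: [-1.9, 1.0, 5.6]
grip_width: 0.11
```

```bash
python3 -c "
from h import *
go(595.5,115.2,207.4,169.5)
from rig import ctrl
print(ctrl.sense()['wrist_torque'])
c=snap('side','s10',(195,140,70,60),10)"
```

```text
t 8.32 pos [593.1 114.8 207.8] psi 71.1 F [-1.9  1.   5.6] grip 0.11 j6 0.33
row [0.009, 0.007, -1.717, 0.12, 0.22, 0.04]
[0.05493896 0.5103964  0.7410512 ]
```

View pics/s10.png

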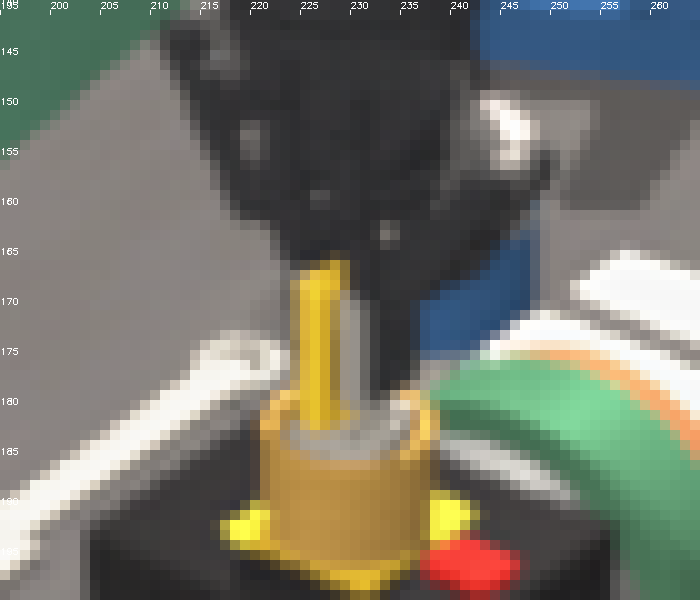

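move_arm:
  series:
    - [0, 0, -0.04, 0, 0, 0, 0]
    - [0, 0, -0.04, 0, 0, 0, 0]
    - [0, 0, -0.04, 0, 0, 0, 0.4]
    - [0, 0, -0.04, 0, 0, 0, 0.4]
    - [0, 0, -0.04, 0, 0, 0, 0.4]

```text
time_s: 8.78
eef_pos: [593.1, 114.7, 207.8]
ee_rot: [0.004, 0.801, 0.598, 0.004]
force: [-0.3, -1.0, -0.4]
grip_width: 0.399
```

```bash
python3 -c "
from h import *
go(593,114.8,330,71)
from rig import ctrl
print(ctrl.sense()['wrist_torque'])"
```

```text
t 8.78 pos [593.1 114.7 207.8] psi 73.5 F [-0.3 -1.  -0.4] grip 0.399 j6 0.29
row [0.01, -0.001, 0.043, 0.02, 0.11, -12.22]
[0.03112378 0.03589231 0.00496097]
```

move_arm:
  series:
    - [0, 0, 0, 0, 0, -2, 0.4]
    - [0, 0, 0, 0, 0, -5, 0.4]
    - [0, 0, 0, 0, 0, -8, 0.4]
    - [0, 0, 0, 0, 0, -9, 0.6]
    - [0, 0, 0, 0, 0, -9, 1]

```text
time_s: 9.2
eef_pos: [592.9, 114.9, 300.6]
ee_rot: [0.005, 0.801, 0.598, 0.006]
force: [-0.1, 0.4, -0.5]
grip_width: 0.675
```

```bash
python3 -c "
from h import *
go(525.5,-362.3,290,4.5)
c=snap('side','s11',(195,140,70,60),10)"
```

```text
t 9.2 pos [592.9 114.9 300.6] psi 73.5 F [-0.1  0.4 -0.5] grip 0.675 j6 0.29
row [0.012, -0.012, 1.203, -47.67, 7.11, 1.04]
```

View pics/s11.png

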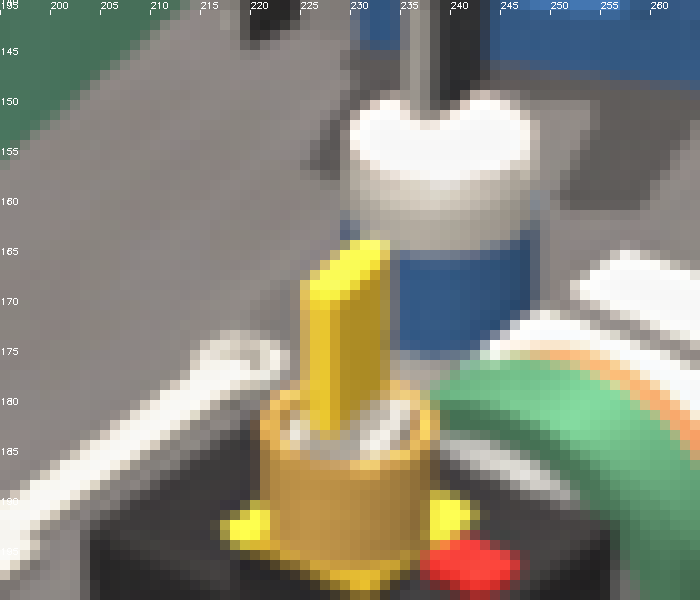

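move_arm:
  series:
    - [0, 0, 0.12, -4, 0.6, 0, 1]
    - [0, 0, 0.25, -8, 1.2, 0, 1]
    - [0, 0, 0.37, -12, 1.8, 0, 1]
    - [0, 0, 0.5, -16, 2.4, 0, 1]
    - [0, 0, 0.62, -20, 3, 0, 1]

```text
time_s: 9.67
eef_pos: [563.2, -86.9, 296.0]
ee_rot: [0.002, 0.947, 0.322, 0.004]
force: [1.1, -0.8, 0.7]
grip_width: 0.998
```

```bash
python3 -c "
from h import *
go(525.5,-362.3,290,4.5)"
```

```text
t 9.67 pos [563.2 -86.9 296. ] psi 37.6 F [ 1.1 -0.8  0.7] grip 0.998 j6 0.55
row [0.004, -0.008, 0.577, -19.78, 19.52, 0.58]
```

move_arm:
  series:
    - [0, 0, 0.12, -2.9, 2.9, 0, 1]
    - [0, 0, 0.25, -5.8, 5.7, 0, 1]
    - [0, 0, 0.37, -8.7, 8.6, 0, 1]
    - [0, 0, 0.5, -11.6, 11.4, 0, 1]
    - [0, 0, 0.577, -14.4, 14.2, 0, 1]

```text
time_s: 10.08
eef_pos: [534.5, -289.1, 293.7]
ee_rot: [-0.001, 0.999, 0.036, 0.003]
force: [1.0, 0.7, 0.7]
grip_width: 1.0
```

```bash
python3 -c "
from h import *
go(525.5,-362.3,270,4.5)"
```

```text
t 10.08 pos [ 534.5 -289.1  293.7] psi 4.1 F [1.  0.7 0.7] grip 1.0 j6 0.81
row [-0.001, -0.006, -0.007, -1.44, 7.24, 2.35]
```

move_arm:
  series:
    - [0, 0, 0, -0.7, 3.6, 0, 1]
    - [0, 0, 0, -1.4, 7.2, 2, 1]
    - [0, 0, 0, -1.4, 7.2, 4.5, 1]
    - [0, 0, 0, -1.4, 7.2, 4.5, 1]

```text
time_s: 10.42
eef_pos: [523.8, -362.1, 240.8]
ee_rot: [-0.005, 0.999, 0.034, -0.001]
force: [-0.7, 0.6, -1.0]
grip_width: 1.007
```

```bash
python3 -c "
from h import *
go(525.5,-362.3,170,4.5)
c=snap('side','s12',(265,80,80,80),7)
c=snap('top','t12',(195,160,50,50),12)"
```

```text
t 10.42 pos [ 523.8 -362.1  240.8] psi 3.9 F [-0.7  0.6 -1. ] grip 1.007 j6 0.71
row [-0.011, 0.002, -0.01, 0.19, 0.11, 7.08]
```

View pics/s12.png

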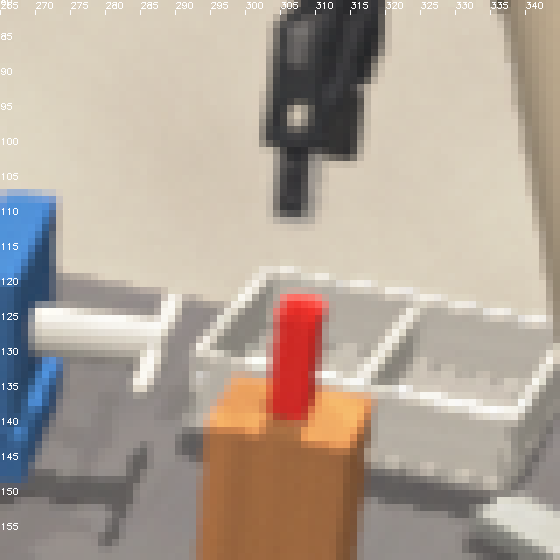

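View pics/t12.png

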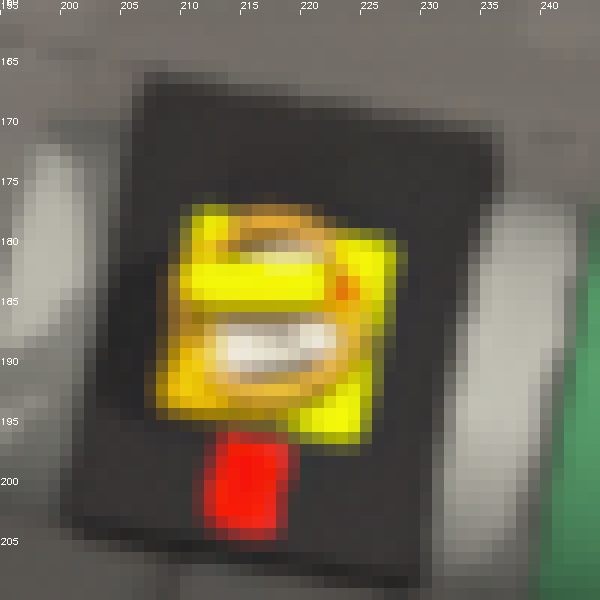

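move_arm:
  series:
    - [-0.01, 0, -0.01, 0.2, 0, 2.5, 1]
    - [-0.01, 0, -0.01, 0.2, 0, 5, 1]
    - [-0.01, 0, -0.01, 0.2, 0, 7.5, 1]
    - [-0.01, 0, -0.01, 0.2, 0, 9.3, 1]
    - [-0.01, 0, -0.01, 0.2, 0, 9.3, 1]

```text
time_s: 10.93
eef_pos: [527.8, -358.4, 151.9]
ee_rot: [0.001, 0.999, 0.042, 0.0]
force: [-0.3, -0.5, -0.0]
grip_width: 1.003
```

```bash
python3 -c "
from h import *
go(526.2,-361.8,147,4.5)
c=snap('side','s13',(265,80,80,80),7)"
```

```text
t 10.93 pos [ 527.8 -358.4  151.9] psi 4.8 F [-0.3 -0.5 -0. ] grip 1.003 j6 0.71
row [0.002, -0.001, 0.005, -0.19, 0.33, 0.49]
```

View pics/s13.png

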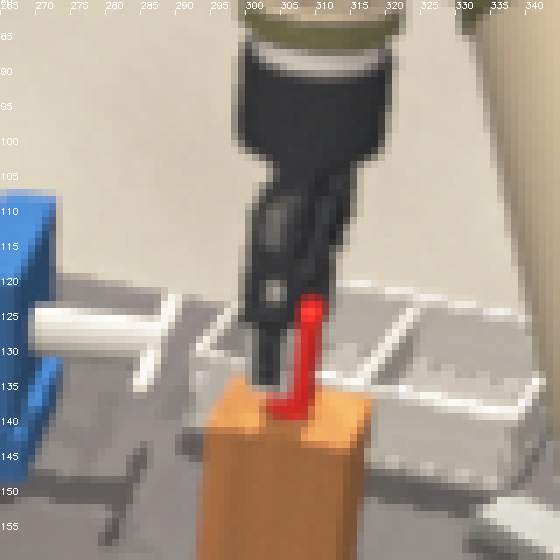

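```bash
python3 -c "
from h import *
c=load('s13.npz')
for q in((527.8,-358.4,165),(527.8-3.9,-358.4+47,165),(527.8-3.9,-358.4+47,180),(526.2,-361.8,192),(526.2,-361.8,162)): print(q,proj(c,q))"
```

```text
(527.8, -358.4, 165) [306.03292399 130.06635975]
(523.9, -311.4, 165) [302.836673   135.52981454]
(523.9, -311.4, 180) [303.18277345 131.63030832]
(526.2, -361.8, 192) [307.4049495 122.8570161]
(526.2, -361.8, 162) [306.68631927 130.54449128]
```

Consistent (finger expected at col ~303, seen at 303). Centre and close.

move_arm:
  series:
    - [0, 0, 0, -0.18, 0.33, 0.5, 1]
    - [0, 0, 0, -0.18, 0.33, 0.5, 0]
    - [0, 0, 0, -0.18, 0.33, 0.5, 0]
    - [0, 0, 0, -0.18, 0.33, 0.5, 0]
    - [0, 0, 0, -0.18, 0.33, 0.5, 0]
  grip_force: 80

```text
time_s: 11.4
eef_pos: [527.1, -362.8, 150.1]
ee_rot: [0.003, 0.999, 0.042, 0.002]
force: [0.1, -1.0, -0.2]
grip_width: 0.458
```

```bash
python3 -c "
from h import *
go(526.2,-361.8,147,4.5)"
```

```text
t 11.4 pos [ 527.1 -362.8  150.1] psi 4.8 F [ 0.1 -1.  -0.2] grip 0.458 j6 0.7
row [0.006, -0.004, 0.005, -0.08, -0.11, 0.31]
```

move_arm:
  series:
    - [0, 0, 0, 0, 0, 0, 0]
    - [0, 0, 0, 0, 0, 0, 0]
    - [0, 0, 0, 0, 0, 0, 0]

```text
time_s: 11.65
eef_pos: [527.1, -362.6, 150.5]
ee_rot: [0.003, 0.999, 0.042, 0.002]
force: [-0.9, 1.4, 3.1]
grip_width: 0.293
```

```bash
python3 -c "
from h import *
go(526.2,-361.8,147,4.5)"
```

```text
t 11.65 pos [ 527.1 -362.6  150.5] psi 4.8 F [-0.9  1.4  3.1] grip 0.293 j6 0.7
row [0.005, -0.004, 0.005, -0.09, -0.09, 0.35]
```

move_arm:
  series:
    - [0, 0, 0, 0, 0, 0, 0]
    - [0, 0, 0, 0, 0, 0, 0]
    - [0, 0, 0, 0, 0, -1.5, 0]
    - [0, 0, 0, 0, 0, -4, 0]
    - [0, 0, 0, 0, 0, -7, 0]

```text
time_s: 12.07
eef_pos: [526.9, -361.6, 218.9]
ee_rot: [0.001, 0.999, 0.042, 0.001]
force: [2.3, -0.5, -3.6]
grip_width: 0.291
```

```bash
python3 -c "
from h import *
go(526.2,-361.8,147,4.5)"
```

```text
t 12.07 pos [ 526.9 -361.6  218.9] psi 4.8 F [ 2.3 -0.5 -3.6] grip 0.291 j6 0.7
row [0.002, -0.002, 0.005, -0.09, 0.01, 7.19]
```

move_arm:
  series:
    - [0, 0, 0, 0, 0, -3, 0]
    - [0, 0, 0, 0, 0, -6, 0]
    - [0, 0, 0, 0, 0, -9, 0]
    - [0, 0, 0, 0, 0, -11, 0]
    - [0, 0, 0, 0, 0, -11, 0]

```text
time_s: 12.48
eef_pos: [527.2, -362.1, 333.6]
ee_rot: [0.004, 0.999, 0.042, 0.004]
force: [0.4, 0.6, -0.0]
grip_width: 0.296
```

```bash
python3 -c "
from h import *
go(526.2,-361.8,147,4.5)
c=snap('side','s14',(265,30,90,120),5)"
```

```text
t 12.48 pos [ 527.2 -362.1  333.6] psi 4.8 F [ 0.4  0.6 -0. ] grip 0.296 j6 0.7
row [0.009, -0.008, 0.005, -0.24, -0.2, 18.65]
```

View pics/s14.png

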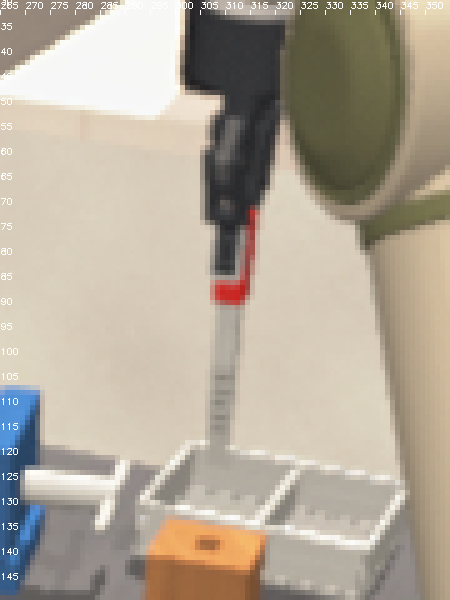

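```bash
python3 -c "
from h import *
go(560,-120,350,112)"
```

```text
t 12.53 pos [ 526.9 -361.9  330.5] psi 4.8 F [-0.1  0.5 -1.3] grip 0.293 j6 0.7
row [0.008, 0.002, -1.871, 5.32, -23.82, -2.05]
```

move_arm:
  series:
    - [0, 0, -0.12, 0, 0, -2, 0]
    - [0, 0, -0.24, 1, -4, -2, 0]
    - [0, 0, -0.36, 2, -8, -2, 0]
    - [0, 0, -0.48, 3, -12, -2, 0]
    - [0, 0, -0.6, 4, -16, -2, 0]

```text
time_s: 12.95
eef_pos: [553.0, -197.3, 347.7]
ee_rot: [0.002, 0.941, 0.338, 0.001]
force: [0.0, 0.5, -1.4]
grip_width: 0.292
```

```bash
python3 -c "
from h import *
go(560,-120,350,112)"
```

```text
t 12.95 pos [ 553.  -197.3  347.7] psi 39.5 F [ 0.   0.5 -1.4] grip 0.292 j6 0.34
row [0.004, 0.003, -1.266, 5.45, -5.52, -0.25]
```

move_arm:
  series:
    - [0, 0, -0.12, 1, -1, 0, 0]
    - [0, 0, -0.24, 2, -2, 0, 0]
    - [0, 0, -0.36, 3, -3, 0, 0]
    - [0, 0, -0.48, 4, -4, 0, 0]
    - [0, 0, -0.6, 5, -5, 0, 0]

```text
time_s: 13.37
eef_pos: [559.6, -126.1, 345.4]
ee_rot: [0.001, 0.798, 0.603, -0.001]
force: [-0.5, 0.6, -1.2]
grip_width: 0.295
```

move_arm:
  series:
    - [0, 0, -0.12, 0, 0, 0, 0]
    - [0, 0, -0.24, 0, 0, 0, 0]
    - [0, 0, -0.36, 0, 0, 0, 0]
    - [0, 0, -0.48, 0, 0, 0, 0]
    - [0, 0, -0.6, 0, 0, 0, 0]

```text
time_s: 13.78
eef_pos: [559.4, -126.1, 343.3]
ee_rot: [-0.001, 0.581, 0.814, -0.001]
force: [-0.1, 0.7, -0.4]
grip_width: 0.292
```

```bash
python3 -c "
from h import *
go(560,-120,350,112)
c=snap('side','s15',(220,70,100,100),6)
from rig import ctrl
p=ctrl.sense()['eef_pos'];print(proj(c,p),proj(c,p-[0,0,143.5]))
"
```

```text
t 13.78 pos [ 559.4 -126.1  343.3] psi 108.9 F [-0.1  0.7 -0.4] grip 0.292 j6 -0.75
row [-0.003, 0.0, -0.054, 0.56, 0.25, -0.67]
[276.22877043 103.84861486] [274.10624942 146.8085593 ]
```

View pics/s15.png

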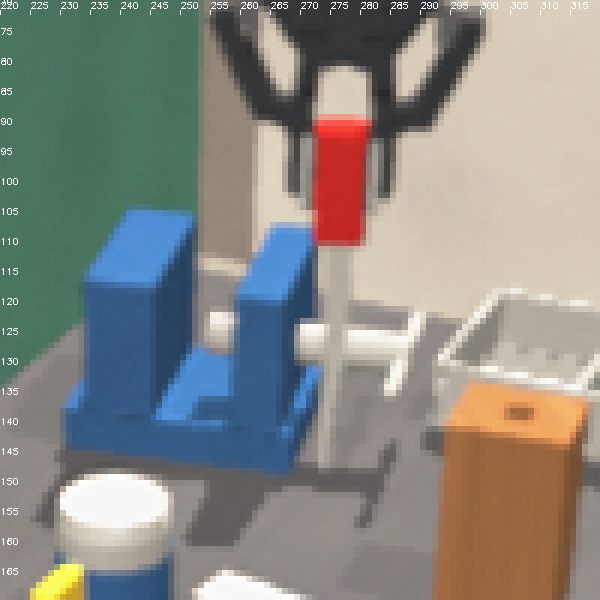

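Run:
```python
from h import *
np.set_printoptions(precision=2,suppress=True)
T=load("top0.npz");f=cv2.GaussianBlur(T["frame"],(1,5),0).astype(float)
def edge(ch,lo,hi,rows,x0f,sgn,z,name,th):
    P=[]
    for r in rows:
        c0=int(x0f(r));seg=ch[r,c0-4:c0+6]
        for j in range(1,10):
            if (seg[j-1]-th)*(seg[j]-th)<=0 and (seg[j]-seg[j-1])*sgn>0:
                P.append((c0-4+j-1+(th-seg[j-1])/(seg[j]-seg[j-1]),r));break
    P=np.array(P);l=cv2.fitLine(P.astype(np.float32),cv2.DIST_HUBER,0,.01,.01).ravel()
    v=l[:2]/l[1];res=P[:,0]-(l[2]+v[0]*(P[:,1]-l[3]))
    q=lambda r:(l[2]+v[0]*(r-l[3]),r)
    a=plane(T,q(rows[0]),z);b=plane(T,q(rows[-1]),z);m=plane(T,q(197),z);d=a-b
    print(name,len(P),"rms",res.std(),"yaw",np.degrees(np.arctan2(d[1],d[0])),"col@197",q(197)[0],"mid",m)
x=lambda r:261.5-.18*(r-185)
R,G,B=f[...,0],f[...,1],f[...,2]
edge(G,0,0,range(183,211),x,1,115,"strip left",140)
edge(B,0,0,range(183,211),lambda r:x(r)+3,1,115,"strip|table",150)
edge(G,0,0,range(180,218),lambda r:282.5-.17*(r-178),-1,115,"table right",170)
edge(R,0,0,range(185,208),lambda r:x(r)-3,-1,130,"disc right",180)
```

```text
strip left 28 rms 0.06115174718169523 yaw -11.104805476688995 col@197 259.40375 mid [565.23 -13.73 115.  ]
strip|table 28 rms 0.053664500883736636 yaw -11.46505545372703 col@197 261.9175 mid [565.03 -21.73 115.  ]
table right 38 rms 0.046405850754079804 yaw -11.678133734145051 col@197 279.50488 mid [563.65 -77.74 115.  ]
disc right 23 rms 0.11719020422135118 yaw -11.98450390159404 col@197 257.19357 mid [563.66  -6.38 130.  ]
```

```bash
python3 -c "
from h import *
print(plane(load('top0.npz'),(217.3,185.1),196))
go(561.5,-25,343,168.5)"
```

```text
[595.22122167 114.67114988 196.        ]
t 13.83 pos [ 559.4 -126.1  343.3] psi 109.3 F [-0.  -0.7 -1.1] grip 0.293 j6 -0.76
row [-0.003, -0.001, -1.033, 9.47, 3.54, 0.02]
```

move_arm:
  series:
    - [0, 0, -0.12, 0, 0, 0, 0]
    - [0, 0, -0.24, 2, 0.7, 0, 0]
    - [0, 0, -0.36, 4, 1.5, 0, 0]
    - [0, 0, -0.48, 6, 2.3, 0, 0]
    - [0, 0, -0.6, 8, 3, 0, 0]

```text
time_s: 14.25
eef_pos: [561.1, -39.8, 341.5]
ee_rot: [-0.002, 0.311, 0.951, -0.001]
force: [0.3, 0.8, -1.4]
grip_width: 0.295
```

```bash
python3 -c "
from h import *
go(561.5,-20,300,168.5)"
```

```text
t 14.25 pos [561.1 -39.8 341.5] psi 143.8 F [ 0.3  0.8 -1.4] grip 0.295 j6 -1.22
row [-0.003, -0.004, -0.431, 1.12, 1.64, 4.15]
```

move_arm:
  series:
    - [0, 0, -0.11, 0.3, 0.4, 0, 0]
    - [0, 0, -0.22, 0.6, 0.8, 0, 0]
    - [0, 0, -0.33, 0.9, 1.2, 1, 0]
    - [0, 0, -0.43, 1.1, 1.6, 2, 0]
    - [0, 0, -0.43, 1.1, 1.6, 4, 0]

```text
time_s: 14.67
eef_pos: [561.6, -19.8, 301.0]
ee_rot: [-0.002, 0.099, 0.995, -0.001]
force: [0.4, 0.3, -2.0]
grip_width: 0.294
```

```bash
python3 -c "
from h import *
go(561.5,-17,280,168.5)
c=snap('side','s16',(215,110,100,100),6)"
```

```text
t 14.67 pos [561.6 -19.8 301. ] psi 168.6 F [ 0.4  0.3 -2. ] grip 0.294 j6 -1.62
row [-0.002, -0.003, 0.002, 0.06, 0.28, 2.1]
```

View pics/s16.png

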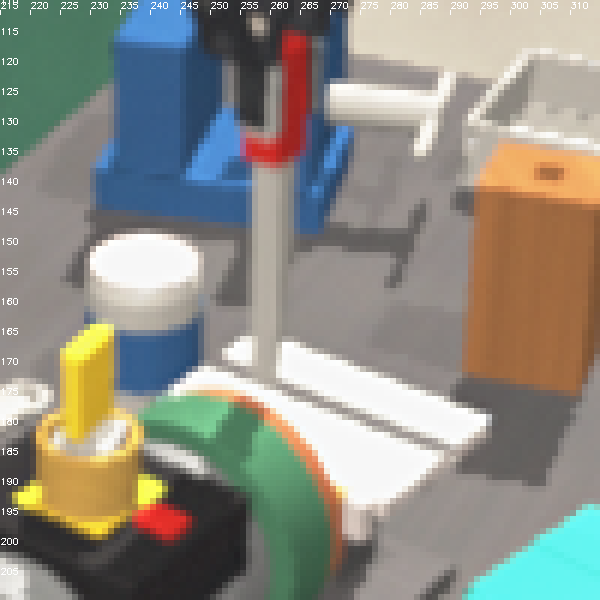

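move_arm:
  series:
    - [0, 0, 0, 0.05, 0, 1, 0]
    - [0, 0, 0, 0.05, 0, 2, 0]
    - [0, 0, 0, 0.05, 0.0, 2.4, 0]
    - [0, 0, 0, 0.05, 0.0, 2.4, 0]

```text
time_s: 15.05
eef_pos: [559.2, -19.8, 270.7]
ee_rot: [-0.007, 0.102, 0.995, -0.0]
force: [0.9, -0.1, -1.1]
grip_width: 0.294
```

```bash
cat >> h.py <<'E'
N=np.array([.199,.98,0]);U=np.array([.98,-.199,0])
def st():
    from rig import ctrl
    s=ctrl.sense();p=s["eef_pos"];F=s["force"]
    q=s["ee_rot"];Z=Ro.from_quat([q[1],q[2],q[3],q[0]]).as_matrix()[:,2]
    print("t %.2f s %.2f u %.2f z %.2f | Fn %.2f Fu %.2f Fz %.2f | tilt n %.4f u %.4f"%(s["time_s"],p@N,p@U,p[2],F@N,F@U,F[2],Z@N,Z@U),"tq",np.round(s["wrist_torque"],2))
E
python3 -c "
from h import *
st();go(561.5,-17,278,168.5)"
```

```text
t 15.05 s 91.87 u 551.96 z 270.74 | Fn 0.04 Fu 0.95 Fz -1.07 | tilt n -0.0016 u -0.0138 tq [-0.04 -0.04  0.  ]
t 15.05 pos [559.2 -19.8 270.7] psi 168.3 F [ 0.9 -0.1 -1.1] grip 0.294 j6 -1.61
row [-0.002, -0.014, -0.003, -0.16, 0.32, -0.73]
```

move_arm:
  series:
    - [0, -0.01, 0, -0.1, 0.2, -0.4, 0]
    - [0, -0.01, 0, -0.1, 0.4, -0.4, 0]
    - [0, -0.01, 0, -0.1, 0.5, -0.4, 0]
    - [0, -0.01, 0, -0.1, 0.5, -0.4, 0]

```text
time_s: 15.38
eef_pos: [561.4, -14.9, 275.2]
ee_rot: [-0.001, 0.102, 0.995, -0.001]
force: [-0.2, 0.5, -1.0]
grip_width: 0.297
```

```bash
python3 -c "
from h import *
st()"
```

```text
t 15.38 s 97.16 u 553.13 z 275.25 | Fn 0.49 Fu -0.31 Fz -1.01 | tilt n -0.0016 u -0.0028 tq [-0.03 -0.    0.01]
```

move_arm:
  series:
    - [0, 0, 0, 0, 0.1, 0, 0]
    - [0, 0, 0, 0, 0.2, 0, 0]
    - [0, 0, 0, 0, 0.2, 0, 0]

```text
time_s: 15.63
eef_pos: [561.9, -12.7, 275.4]
ee_rot: [-0.001, 0.102, 0.995, -0.001]
force: [0.7, 0.4, -1.1]
grip_width: 0.297
```

```bash
python3 -c "
from h import *
st()"
```

```text
t 15.63 s 99.35 u 553.15 z 275.37 | Fn 0.56 Fu 0.60 Fz -1.05 | tilt n -0.0015 u -0.0026 tq [-0.01  0.04 -0.03]
```

move_arm:
  series:
    - [0, 0, 0, 0, 0.1, 0, 0]
    - [0, 0, 0, 0, 0.2, 0, 0]
    - [0, 0, 0, 0, 0.2, 0, 0]

```text
time_s: 15.88
eef_pos: [562.3, -10.6, 275.3]
ee_rot: [-0.001, 0.102, 0.995, -0.001]
force: [-0.4, -0.1, -0.4]
grip_width: 0.295
```

```bash
python3 -c "
from h import *
st()"
```

```text
t 15.88 s 101.54 u 553.14 z 275.32 | Fn -0.21 Fu -0.32 Fz -0.36 | tilt n -0.0015 u -0.0027 tq [-0.03  0.    0.02]
```

move_arm:
  series:
    - [0, 0, 0, 0, 0.1, 0, 0]
    - [0, 0, 0, 0, 0.15, 0, 0]
    - [0, 0, 0, 0, 0.15, 0, 0]

```text
time_s: 16.13
eef_pos: [562.6, -9.0, 275.3]
ee_rot: [-0.001, 0.102, 0.995, -0.001]
force: [-0.6, -0.1, -0.7]
grip_width: 0.293
```

```bash
python3 -c "
from h import *
st()"
```

```text
t 16.13 s 103.16 u 553.15 z 275.32 | Fn -0.21 Fu -0.59 Fz -0.74 | tilt n -0.0014 u -0.0027 tq [-0.04  0.04  0.02]
```

move_arm:
  series:
    - [0, 0, 0, 0, 0.1, 0, 0]
    - [0, 0, 0, 0, 0.15, 0, 0]
    - [0, 0, 0, 0, 0.15, 0, 0]

```text
time_s: 16.38
eef_pos: [562.9, -7.9, 275.3]
ee_rot: [-0.001, 0.102, 0.995, -0.001]
force: [-0.1, -1.6, -1.4]
grip_width: 0.295
```

```bash
python3 -c "
from h import *
st()"
```

```text
t 16.38 s 104.27 u 553.17 z 275.33 | Fn -1.60 Fu 0.21 Fz -1.43 | tilt n -0.0025 u -0.0027 tq [-0.73  0.19  0.01]
```

Run:
```python
from h import *
np.set_printoptions(precision=2,suppress=True,linewidth=150)
c=load("s15.npz");f=c["frame"].astype(int)
o=cv2.resize(cv2.cvtColor(c['frame'],4)[85:152,262:292],None,fx=9,fy=9,interpolation=cv2.INTER_NEAREST);cv2.imwrite('pics/s15z.png',o)
p=np.array([559.4,-126.1,343.3])
psi=np.radians(109.1);gx=-np.array([np.sin(psi),-np.cos(psi),0])
for dz in(30,0,-20,-60,-100,-140,-143.5):
    zt=143.5+dz
    print(dz,"axis",proj(c,p+[0,0,dz]),"back",proj(c,p+[0,0,dz]-6*gx),"front",proj(c,p+[0,0,dz]+(min(12.5,2.5+zt/8)-6)*gx), "h-",proj(c,p+[0,0,dz]-13*gx)[0],"h+",proj(c,p+[0,0,dz]+13*gx)[0])
```

```text
30 axis [276.7   94.21] back [274.66  94.1 ] front [278.91  94.32] h- 272.2757471808167 h+ 281.1266676308889
0 axis [276.22 103.86] back [274.21 103.75] front [278.41 103.98] h- 271.8555686479026 h+ 280.5931804055283
-20 axis [275.91 110.16] back [273.91 110.05] front [278.08 110.27] h- 271.5813462179569 h+ 280.2450169186293
-60 axis [275.3  122.44] back [273.34 122.34] front [277.43 122.56] h- 271.046525839028 h+ 279.56600617956167
-100 axis [274.72 134.33] back [272.78 134.22] front [275.34 134.36] h- 270.5291315554536 h+ 278.9091424271211
-140 axis [274.15 145.83] back [272.25 145.72] front [273.18 145.77] h- 270.028325326413 h+ 278.27335951098786
-143.5 axis [274.1  146.82] back [272.2  146.71] front [272.99 146.75] h- 269.9852676366114 h+ 278.218697942313
```

View pics/s15z.png

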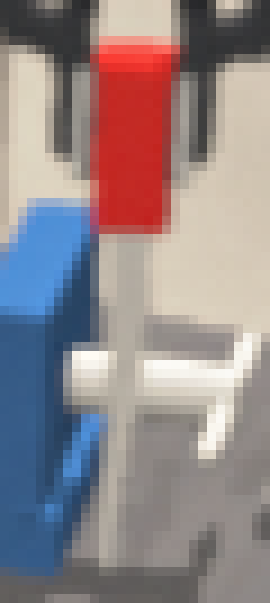

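move_arm:
  series:
    - [0, 0, 0, 0, -0.24, 0, 0]
    - [0, 0, 0, 0, -0.24, 0.5, 0]
    - [0, 0, 0, 0, -0.24, 1.0, 0]
    - [0, 0, 0, 0, -0.24, 1.4, 0]
    - [0, 0, 0, 0, -0.24, 1.4, 0]

```text
time_s: 16.8
eef_pos: [561.9, -10.1, 260.0]
ee_rot: [-0.003, 0.102, 0.995, -0.001]
force: [-0.5, 0.3, -0.9]
grip_width: 0.293
```

```bash
python3 -c "
from h import *
st()
c=snap('side','s17',(230,120,80,80),7)"
```

```text
t 16.80 s 101.96 u 552.70 z 260.02 | Fn 0.22 Fu -0.54 Fz -0.88 | tilt n -0.0023 u -0.0048 tq [-0.02  0.01  0.04]
```

View pics/s17.png

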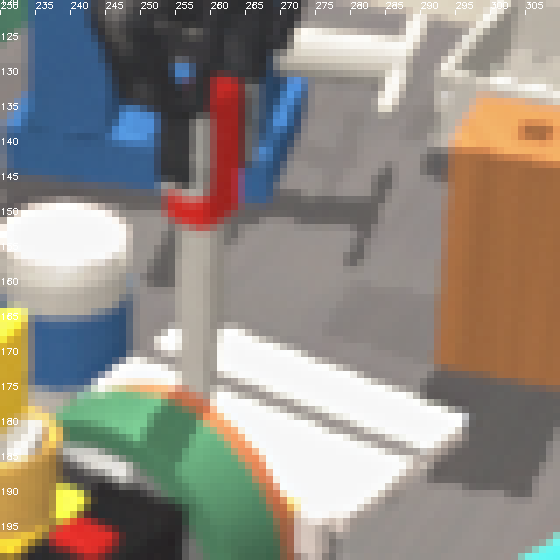

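move_arm:
  series:
    - [0, 0, 0, 0, 0, 0.3, 0]
    - [0, 0, 0, 0, 0, 0.6, 0]
    - [0, 0, 0, 0, 0, 0.8, 0]
    - [0, 0, 0, 0, 0, 0.8, 0]

```text
time_s: 17.18
eef_pos: [561.9, -10.1, 252.1]
ee_rot: [-0.003, 0.102, 0.995, -0.001]
force: [-0.5, -0.5, -1.5]
grip_width: 0.294
```

```bash
python3 -c "
from h import *
st()"
```

```text
t 17.18 s 101.93 u 552.69 z 252.09 | Fn -0.56 Fu -0.35 Fz -1.45 | tilt n -0.0023 u -0.0049 tq [ 0.08 -0.06  0.01]
```

```bash
python3 -c "
from h import *
st()"
```

```text
t 17.18 s 101.93 u 552.69 z 252.09 | Fn -0.56 Fu -0.35 Fz -1.45 | tilt n -0.0023 u -0.0049 tq [ 0.08 -0.06  0.01]
```

move_arm:
  series:
    - [0, 0, 0, 0, 0, 0.3, 0]
    - [0, 0, 0, 0, 0, 0.6, 0]
    - [0, 0, 0, 0, 0, 0.8, 0]
    - [0, 0, 0, 0, 0, 0.8, 0]

```text
time_s: 17.52
eef_pos: [561.7, -10.1, 243.5]
ee_rot: [-0.003, 0.102, 0.995, -0.001]
force: [0.8, -0.6, -0.7]
grip_width: 0.294
```

```bash
python3 -c "
from h import *
st()"
```

```text
t 17.52 s 101.92 u 552.47 z 243.52 | Fn -0.38 Fu 0.94 Fz -0.70 | tilt n -0.0022 u -0.0058 tq [ 0.04 -0.   -0.06]
```

move_arm:
  series:
    - [0, 0, 0, 0, -0.05, 0, 0]
    - [0, 0, 0, 0, -0.1, 0, 0]
    - [0, 0, 0, 0, -0.1, 0, 0]

```text
time_s: 17.77
eef_pos: [561.5, -11.1, 243.6]
ee_rot: [-0.003, 0.102, 0.995, -0.001]
force: [-0.6, -0.1, -2.0]
grip_width: 0.294
```

```bash
python3 -c "
from h import *
st()"
```

```text
t 17.77 s 100.90 u 552.47 z 243.59 | Fn -0.19 Fu -0.58 Fz -1.99 | tilt n -0.0021 u -0.0057 tq [ 0.09 -0.04 -0.03]
```

move_arm:
  series:
    - [0, 0, 0, 0, -0.05, 0, 0]
    - [0, 0, 0, 0, -0.1, 0, 0]
    - [0, 0, 0, 0, -0.1, 0, 0]

```text
time_s: 18.02
eef_pos: [561.4, -11.8, 243.7]
ee_rot: [-0.003, 0.102, 0.995, -0.0]
force: [0.7, 1.8, -0.8]
grip_width: 0.294
```

```bash
python3 -c "
from h import *
st()"
```

```text
t 18.02 s 100.12 u 552.49 z 243.66 | Fn 1.92 Fu 0.35 Fz -0.76 | tilt n -0.0013 u -0.0056 tq [ 0.62 -0.13  0.02]
```

move_arm:
  series:
    - [0, 0, 0, 0, 0.15, 0, 0]
    - [0, 0, 0, 0, 0.3, 0, 0]
    - [0, 0, 0, 0, 0.35, 0, 0]
    - [0, 0, 0, 0, 0.35, 0, 0]

```text
time_s: 18.35
eef_pos: [562.1, -8.5, 243.7]
ee_rot: [-0.003, 0.102, 0.995, -0.001]
force: [-0.1, -0.3, -0.6]
grip_width: 0.295
```

```bash
python3 -c "
from h import *
st()"
```

```text
t 18.35 s 103.57 u 552.51 z 243.70 | Fn -0.31 Fu 0.01 Fz -0.56 | tilt n -0.0019 u -0.0055 tq [-0.09  0.06 -0.05]
```

move_arm:
  series:
    - [0, 0, 0, 0, 0.05, 0, 0]
    - [0, 0, 0, 0, 0.08, 0, 0]
    - [0, 0, 0, 0, 0.08, 0, 0]

```text
time_s: 18.6
eef_pos: [562.2, -8.2, 243.7]
ee_rot: [-0.003, 0.102, 0.995, -0.001]
force: [-0.5, -3.1, -0.2]
grip_width: 0.292
```

```bash
python3 -c "
from h import *
st()"
```

```text
t 18.60 s 103.87 u 552.55 z 243.70 | Fn -3.13 Fu 0.08 Fz -0.16 | tilt n -0.0031 u -0.0055 tq [-0.93  0.19 -0.02]
```

move_arm:
  series:
    - [0, 0, 0, 0, -0.03, 0.4, 0]
    - [0, 0, 0, 0, -0.03, 0.8, 0]
    - [0, 0, 0, 0, -0.03, 1.2, 0]
    - [0, 0, 0, 0, -0.03, 1.6, 0]
    - [0, 0, 0, 0, -0.03, 1.6, 0]

```text
time_s: 19.02
eef_pos: [561.7, -8.4, 226.6]
ee_rot: [-0.004, 0.102, 0.995, -0.001]
force: [-0.5, -2.8, -2.1]
grip_width: 0.296
```

```bash
python3 -c "
from h import *
st()"
```

```text
t 19.02 s 103.51 u 552.16 z 226.61 | Fn -2.80 Fu 0.04 Fz -2.12 | tilt n -0.0031 u -0.0070 tq [-0.43  0.08  0.01]
```

move_arm:
  series:
    - [0, 0, 0, 0, 0, 0.2, 0]
    - [0, 0, 0, 0, 0, 0.4, 0]
    - [0, 0, 0, 0, 0, 0.5, 0]
    - [0, 0, 0, 0, 0, 0.5, 0]

```text
time_s: 19.35
eef_pos: [561.6, -8.5, 221.4]
ee_rot: [-0.004, 0.102, 0.995, -0.001]
force: [0.2, -1.9, -2.4]
grip_width: 0.289
```

```bash
python3 -c "
from h import *
st()"
```

```text
t 19.35 s 103.45 u 552.08 z 221.38 | Fn -1.82 Fu 0.62 Fz -2.39 | tilt n -0.0032 u -0.0072 tq [-0.57 -0.05 -0.03]
```

move_arm:
  series:
    - [0, 0, 0, 0, 0, 0.15, 0]
    - [0, 0, 0, 0, 0, 0.3, 0]
    - [0, 0, 0, 0, 0, 0.3, 0]

```text
time_s: 19.6
eef_pos: [561.7, -8.5, 218.4]
ee_rot: [-0.004, 0.102, 0.995, -0.001]
force: [0.1, -1.5, -1.1]
grip_width: 0.293
```

```bash
python3 -c "
from h import *
st()"
```

```text
t 19.60 s 103.40 u 552.16 z 218.37 | Fn -1.45 Fu 0.45 Fz -1.11 | tilt n -0.0032 u -0.0068 tq [-0.49 -0.06  0.01]
```

move_arm:
  series:
    - [0, 0, 0, 0, 0, 0.15, 0]
    - [0, 0, 0, 0, 0, 0.3, 0]
    - [0, 0, 0, 0, 0, 0.3, 0]

```text
time_s: 19.85
eef_pos: [561.8, -8.6, 215.4]
ee_rot: [-0.003, 0.102, 0.995, -0.001]
force: [0.3, -2.6, 0.7]
grip_width: 0.29
```

```bash
python3 -c "
from h import *
st()"
```

```text
t 19.85 s 103.36 u 552.28 z 215.39 | Fn -2.51 Fu 0.84 Fz 0.70 | tilt n -0.0032 u -0.0063 tq [-0.5  -0.09  0.  ]
```

move_arm:
  series:
    - [0, 0, 0, 0, 0, 0.15, 0]
    - [0, 0, 0, 0, 0, 0.3, 0]
    - [0, 0, 0, 0, 0, 0.3, 0]

```text
time_s: 20.1
eef_pos: [561.9, -8.7, 212.4]
ee_rot: [-0.003, 0.102, 0.995, -0.001]
force: [-0.1, -2.4, 1.9]
grip_width: 0.297
```

```bash
python3 -c "
from h import *
st()"
```

```text
t 20.10 s 103.30 u 552.40 z 212.37 | Fn -2.37 Fu 0.39 Fz 1.92 | tilt n -0.0032 u -0.0058 tq [-0.47 -0.14 -0.01]
```

move_arm:
  series:
    - [0, 0, 0, 0, 0, 0.1, 0]
    - [0, 0, 0, 0, 0, 0.2, 0]
    - [0, 0, 0, 0, 0, 0.2, 0]

```text
time_s: 20.35
eef_pos: [562.0, -8.7, 210.6]
ee_rot: [-0.003, 0.102, 0.995, -0.001]
force: [-1.5, -2.5, 5.6]
grip_width: 0.292
```

```bash
python3 -c "
from h import *
st()"
```

```text
t 20.35 s 103.29 u 552.51 z 210.57 | Fn -2.75 Fu -0.98 Fz 5.55 | tilt n -0.0033 u -0.0051 tq [-0.43  0.06  0.02]
```

move_arm:
  series:
    - [0, 0, 0, 0, 0, 0.02, 0]
    - [0, 0, 0, 0, 0, 0.02, 0]

```text
time_s: 20.52
eef_pos: [562.1, -8.7, 210.6]
ee_rot: [-0.003, 0.102, 0.995, -0.001]
force: [-1.1, -1.6, 5.6]
grip_width: 0.3
```

```bash
python3 -c "
from h import *
st()
c=snap('side','s18',(230,120,80,80),7)
st()
c=snap('top','t18',(195,160,110,70),7)
st()"
```

```text
t 20.52 s 103.27 u 552.55 z 210.56 | Fn -1.82 Fu -0.76 Fz 5.62 | tilt n -0.0032 u -0.0049 tq [-0.45  0.1   0.01]
t 20.57 s 103.27 u 552.55 z 210.55 | Fn -3.20 Fu 0.16 Fz 3.85 | tilt n -0.0033 u -0.0049 tq [-0.41  0.16 -0.06]
t 20.62 s 103.29 u 552.54 z 210.56 | Fn -2.25 Fu -0.65 Fz 5.46 | tilt n -0.0032 u -0.0049 tq [-0.39  0.12 -0.05]
```

View pics/s18.png

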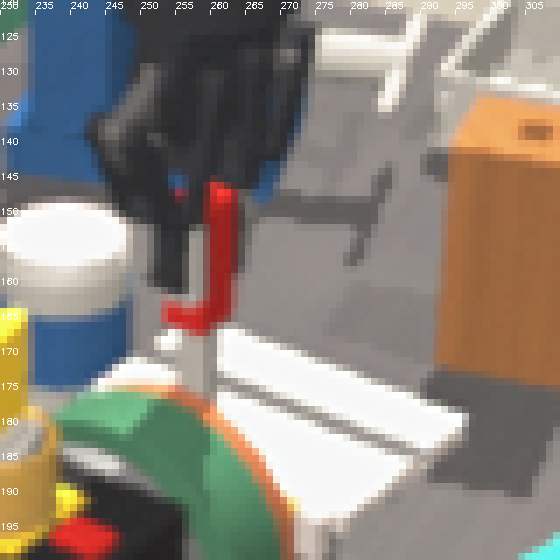

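View pics/t18.png

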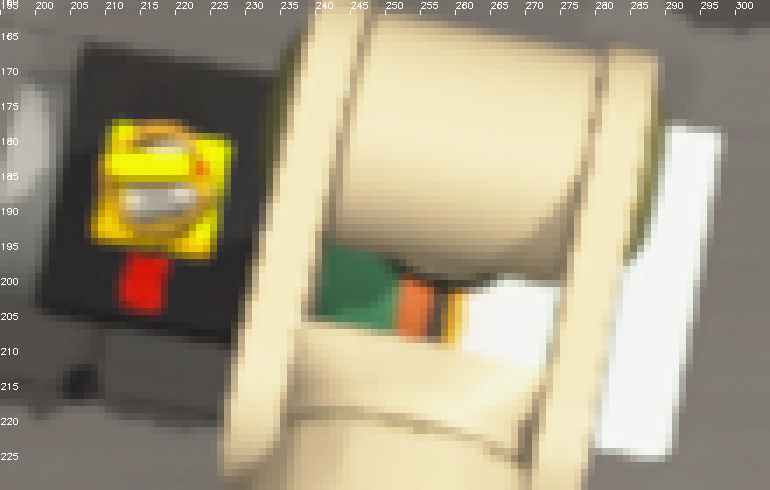

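```bash
python3 -c "
from h import *
from rig import job
print(job.finish_job()); st()"
```

```text
the job is handed in; nothing more can be done
None
the job is handed in; nothing more can be done
```

I pushed the key in, turned it to its stop, set the gauge in the gap and handed the job in at about 20.6 s, still holding the gauge. No verdict came back, so the checks below are my own.

**Key:** It seated fully in the barrel, with contact at the depth expected for full insertion. I turned it clockwise until the wrist torque jumped to about 0.74 N m against the stop. After letting go, the top view showed the red mark turned about 70° (1.2 rad is 69°), and the key stood upright.

**Gauge:** Its flat back faces the disc. Touching the disc and then the strip with the blade gave a gap of about 7.0 mm; the top picture gave 6.9 mm.

| At hand-in | Value |
|---|---|
| Gauge tip height | about 67 mm above the bench |
| Strip pushed back (estimated from depth, not seen directly) | about 0.9–1.0 mm of 4 mm |
| Upward drag on the tool | about 4–6 N |
| Push of the gauge's back against the disc | about 2–3 N |
| Movement over the last readings | none |

The last side picture showed no slip of the handle in the jaws.

**Disagreements:**
- By touch, the disc face was about 4 mm further from the robot's side than the top picture showed, so I placed the gauge by touch.
- A tilt of the blade of about 1° in the grip could not be ruled out from the pictures.
- While seating the key, the push briefly reached 31 N.

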